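# Right the toppled tea tin and finish the tea display

## Task

Finish the tea display: pick up the red tea tin that has toppled on the tea tray and set it down upright, lid up, in the middle of the empty round coaster under the stand's top board, lowering it until it stands before you let go; and lay the wrapped tea brick flat and fully home in the rectangular pocket at the front of the stand, in either order. Do not knock over, shift or lift away the other tins, the cups or the figurine.

Things in the scene. Friction and masses are not known exactly. Their poses are not given: they have to be found in the camera images.
- tin: red square tea tin with a cream band and a brass lid, 52 x 52 mm and 110 mm long (lid the last 22 mm, 50 x 50 mm), about 0.2 kg, lying on one of its long sides on the tea tray. Origin at its centre. Its x axis runs from foot to lid (lies level at the start, lid end more or less towards the robot; points up when the tin is upright); y and z are across its flat sides
- tin_foot (a point): centre of the tin's foot (the end without the lid), 55 mm from its centre along -x of the tin; axes as the tin
- brick: tea brick in off-white paper with a magenta band, 90 (x) x 56 (y) x 26 (z) mm, about 0.2 kg, lying flat on the tea tray. Origin at its centre
- stand: fixed light-wood display stand, 230 (x) x 300 (y) mm, front to -x, origin under its centre. Base board 18 mm thick. Top board over x +49 to +115 mm, full width, underside at height 208 mm, cakes on it up to 239 mm, on 2 posts at x +103, y +-142 mm; open all round below. Tin places at x +47, y -95, 0, +95 mm: green tin, blue tin and coaster in any order
- pocket (a point): centre of the floor of the brick's pocket in the stand's base board, at stand x -58, y 0, height 10 mm. The pocket, lined dark green, is 94 (x) x 60 (y) mm and 8 mm deep, so the board around it is 8 mm above this point and a seated brick stands 18 mm proud. Axes as the stand; the brick's long side goes along x, either way round
- coaster: fixed round dark slate coaster, 84 mm diameter, 4 mm thick, lying on the stand's base board under the front edge of the top board. Origin at the centre of its underside
- coaster_top (a point): centre of the coaster's upper face, 22 mm above the table
- tray: fixed reddish slatted tea tray, 280 (x) x 260 (y) mm, flat top 30 mm above the table. Origin under its centre
- tin_green: green tin of the same size, 52 x 52 x 110 mm, standing on the stand's base board; leave it alone. Origin at the centre of its foot
- tin_blue: blue tin of the same size, standing on the stand's base board; leave it alone. Origin at the centre of its foot
- cup_a: white tea cup, 58 mm wide, 36 mm high, on the tray; leave it alone. Origin at the centre of its foot
- cup_b: blue tea cup, 58 mm wide, 36 mm high, on the tray; leave it alone. Origin at the centre of its foot
- pet: grey-green figurine (tea pet), 42 mm wide, 48 mm high, on the tray; leave it alone. Origin at the centre of its foot
Things that resemble listed ones, but are neither listed nor needed, are in the scene too. There is more than one size of the brick; the job needs the middle-sized.

How it is judged (in metres and radians):
On the way:
1. the red tin, still in the gripper, is lowered upright onto the coaster (angle between tin's own x axis and vertical below 0.2 rad and horizontal distance between tin_foot and coaster_top below 0.025 m and z of tin_foot in the frame of coaster_top below 0.012 m and contact force between the fingers and tin above 1 N), for 0.1 s.
At the end, for the whole second after the job is handed in: Red tin upright (0.08 rad), lid up, its foot on the coaster (4 mm in height) and within 15 mm of its centre; brick flat on the pocket floor (centre 10 to 15.5 mm above it, 0.05 rad), within 6 mm of the pocket's centre, long side along it (0.1 rad); both at rest (angle between tin's own x axis and vertical below 0.08 rad and horizontal distance between tin_foot and coaster_top below 0.015 m and z of tin_foot in the frame of coaster_top between -0.004 and 0.004 m and z of brick in the frame of pocket between 0.01 and 0.0155 m and horizontal distance between brick and pocket below 0.006 m and angle between the x axis of brick and the x axis of pocket, either way round below 0.1 rad and angle between the z axis of brick and the z axis of pocket, either way round below 0.05 rad and linear speed of each of tin, brick below 0.02 m/s); the robot touches nothing.
It fails at once if the green tin is shifted by more than 25 mm or tipped over (distance of tin_green from where it was at the start of the episode above 0.025 m or angle between tin_green's own z axis and vertical above 0.4 rad).
It fails at once if the blue tin is shifted by more than 25 mm or tipped over (distance of tin_blue from where it was at the start of the episode above 0.025 m or angle between tin_blue's own z axis and vertical above 0.4 rad).
It fails at once if the white cup is shifted by more than 25 mm or tipped over (distance of cup_a from where it was at the start of the episode above 0.025 m or angle between cup_a's own z axis and vertical above 0.4 rad).
It fails at once if the blue cup is shifted by more than 25 mm or tipped over (distance of cup_b from where it was at the start of the episode above 0.025 m or angle between cup_b's own z axis and vertical above 0.4 rad).
It fails at once if the figurine is shifted by more than 25 mm or tipped over (distance of pet from where it was at the start of the episode above 0.025 m or angle between pet's own z axis and vertical above 0.4 rad).
It also fails if it takes over 72 s, if anything falls off the work surface, if the arm or the gripper's body presses on something with over 40 N, if the wrist force passes 120 N, or if a joint passes its speed limit or range.

## Robot

A 7-joint arm with a two-finger parallel gripper is mounted at the origin on the work surface. World frame = base frame: x ahead of the robot, y to its left, z up, the work surface at z = 0. Lengths are in mm, angles in rad, forces in N, time in s.
With the tool pointing down it reaches from about 425 to 875 mm from the base axis. Payload 9.9 kg.
Tool frame: the origin (TCP) lies at the very end of the fingers, on their centre line; the grasp point (between the pads) lies 19 mm behind it; z points along the fingers, y is the line along which they close (so a half turn about z gives the same grasp; the last joint's range is limited). The gripper opens to 85 mm and grips with 20 to 120 N. Pads are 22 mm wide; open, the fingers measure 114 mm over their backs; the gripper's body (76 mm by 85 mm) begins 54 mm behind the grasp point. The pads swing forward as they close: fully open they stand 13 mm farther back than shut.
Start: joints at [1.039, 0.576, 0.025, 1.437, -0.015, 1.129, -0.057], TCP at [292.268, -608.447, 231.289] pointing down, gripper open.
Joint ranges: [-2.76, 2.76], [-0.34, 2.15], [-1.52, 1.57], [0.19, 2.46], [-1.09, 4.23], [0.17, 1.99], [-2.82, 2.82]. Speed limits (rad/s): [2.22, 2.22, 3.01, 3.01, 3.14, 3.14, 3.14].

## Interface

Orientations are given as a unit quaternion [w, x, y, z].
In Python, from workcell import env gives the robot as it stands.
- The arm moves only by the shell command python3 -m creep 'ROWS'. ROWS is JSON, one flat list of numbers, 7 for each row, row after row: the shift along the tool's x, y, z in m, then the turn, a rotation vector about the tool's x, y, z in rad, then the finger opening in m, from 0 to 0.0854. A call has 1 to 12 rows; each row shifts and turns the commanded pose from where the row before left it, along the tool's axes as they then stand; what a row does not reach is not made up. A row lasts 1/12 s, in which the tool goes at most 41.7 mm and 7.16 degrees, less where a joint would pass 70% of its speed; a pose out of reach is approached as far as the arm can. A call with a gripper value outside its range is refused whole. The fingers move at their own pace and stop on an object; the grip force is fixed at half the most. Time passes only in rows, so rows that do not move let the fingers close. It gives the time, the measured TCP pose, the force, the opening and the grip force at its end, in the units of the state.
- env.read_state(): the state, without advancing time (a new reading comes with each control period).
- env.camera(name): name is "side" or "top" or "wrist"; returns a dict with "img" (420x560x3 uint8, red, green, blue), "z_map" (420x560 float32, mm along the optical axis (not along the pixel's ray), 0 where there is no reading), "fx", "fy", "cx", "cy" (pixels), "k1" (the pictures are not rectified: a ray, as slopes to the right and down, at radius r is drawn at 1 + k1 r^2 times it, then the intrinsics apply), "extrinsics" (4x4, takes a point from camera to world coordinates). Camera axes: x right, y down, z forward; pixel columns grow to the right and rows downward; lengths in mm; the calibration is good to about 2 mm. A picture is of the moment at which its call begins.
- env.job_done(): hands the job in; it is judged then, once.
Trained networks look in a picture, given as the dict that the camera call returned (one of the last four; its "shot" number tells which), for a name from the list of things; names that differ only in an ending like _2 or _b are one class to them, and where a whole thing is asked for, a point or a joint stands for the part that bears it (a point fixed in the world has none). Each returns a list of dicts, best first, with "score" (0 to 1); they miss things now and then, are a little off and sometimes report something else, mostly with a low value. They report only what shows in the picture. A call takes as long as a camera call. They do not tell look-alikes from the thing itself.
- env.spot_in(picture, thing): "bbox" ([centre column, centre row, width, height] as shares, 0 to 1, of the picture: columns of its width, rows of its height, round what is visible of it).
The state is a dict: "time_s": time; "qpos": joint angles; "dq": joint speeds; "tau": joint torques, N m; "ee_pos": TCP position; "eef_rot": TCP orientation; "wrist_force": force on the tool from outside, world axes, zero at the start; "moment": the same for the moment, N m; "finger_gap": finger opening in mm; "gripper_force": force on a finger pad.
Only numpy, scipy, OpenCV 4.12 (cv2) and the standard library are available. Lean on these libraries where they do the work, as an engineer would, in place of code of your own. Each camera call takes 0.05 s, during which the arm holds its last target. There are 200 camera calls.

## Working session

There is one attempt and no reset: what is moved stays moved. The work goes in short steps, Python scripts to look and compute and a shell command to move; the robot and the scene stay as the last step left them, time stands still between calls to the robot, and variables do not carry over. Pictures are saved under pics/ and viewed, at most 10 in all, crops included, and the job is handed in when it is done.

```bash
ls; mkdir -p pics
python3 - <<'E'
from workcell import env
import cv2,pickle
s=env.read_state();print({k:s[k] for k in('time_s','ee_pos','eef_rot','finger_gap','wrist_force')})
P={}
for n in('top','side'):
    p=env.camera(n);P[n]=p;cv2.imwrite(f'pics/{n}0.png',p['img'][:,:,::-1])
    print(n,p['fx'],p['k1'],p['extrinsics'])
    for t in('tin','brick','coaster','stand','tin_green','tin_blue','cup_a','pet','tray'):
        print(t,[(round(d['score'],2),[round(float(a)*b) for a,b in zip(d['bbox'],(560,420,560,420))]) for d in env.spot_in(p,t)[:4]])
pickle.dump(P,open('p0.pkl','wb'))
E
```

```text
pics
{'time_s': 0.0, 'ee_pos': array([ 292.0963807 , -608.02875954,  230.45710291]), 'eef_rot': array([-7.84066971e-04,  9.75029043e-01,  2.22075889e-01, -2.23778265e-04]), 'finger_gap': 85.08185213984784, 'wrist_force': array([ 0.69098313, -0.88349191,  0.03587666])}
top 443.293914607432 0.0020561406410772565 [[ 2.27448432e-02 -9.93827299e-01  1.08581639e-01  3.62206204e+02]
 [-9.99722659e-01 -2.19465889e-02  8.54118566e-03  2.68654444e+01]
 [-6.10546688e-03 -1.08745793e-01 -9.94050842e-01  1.00431594e+03]
 [ 0.00000000e+00  0.00000000e+00  0.00000000e+00  1.00000000e+00]]
tin [(0.84, [177, 161, 34, 56]), (0.55, [347, 169, 26, 31]), (0.51, [168, 227, 27, 26])]
brick [(0.83, [230, 207, 42, 33]), (0.63, [382, 172, 36, 40]), (0.59, [203, 305, 45, 66]), (0.59, [129, 302, 27, 30])]
coaster [(0.56, [382, 171, 37, 43])]
stand [(0.75, [400, 176, 171, 145])]
tin_green [(0.59, [346, 166, 31, 32])]
tin_blue [(0.87, [434, 159, 41, 37]), (0.18, [177, 157, 29, 55])]
cup_a [(0.9, [238, 133, 29, 25])]
pet [(0.72, [199, 131, 14, 20])]
tray [(0.68, [209, 183, 123, 129]), (0.17, [433, 159, 39, 33])]
side 412.92230485074975 -0.05504228538716977 [[-9.57677583e-01 -1.78973084e-01  2.25437977e-01  2.75979085e+02]
 [-2.87829680e-01  5.87869539e-01 -7.56018175e-01  6.90400385e+02]
 [ 2.77878493e-03 -7.88909399e-01 -6.14503245e-01  6.16185995e+02]
 [ 0.00000000e+00  0.00000000e+00  0.00000000e+00  1.00000000e+00]]
tin [(0.74, [272, 149, 115, 150]), (0.62, [175, 287, 71, 52])]
brick [(0.87, [253, 262, 48, 40]), (0.83, [357, 317, 81, 63]), (0.58, [343, 403, 51, 34])]
coaster [(0.55, [274, 170, 9, 15])]
stand []
tin_green [(0.96, [255, 175, 24, 49])]
tin_blue [(0.95, [272, 137, 28, 45])]
cup_a [(0.61, [256, 319, 37, 39]), (0.58, [183, 237, 25, 26])]
pet [(0.54, [160, 260, 15, 13])]
tray [(0.83, [209, 297, 181, 128])]
```

Run:
```python
import cv2
for n in('top','side'):
    im=cv2.imread(f'pics/{n}0.png')
    c=im[90:360,100:500] if n=='top' else im[90:420,100:500]
    cv2.imwrite(f'pics/{n}0c.png',cv2.resize(c,None,fx=2 if n=='top' else 1.8,fy=2 if n=='top' else 1.8,interpolation=cv2.INTER_CUBIC))
```

```text
(no output)
```

View pics/top0c.png

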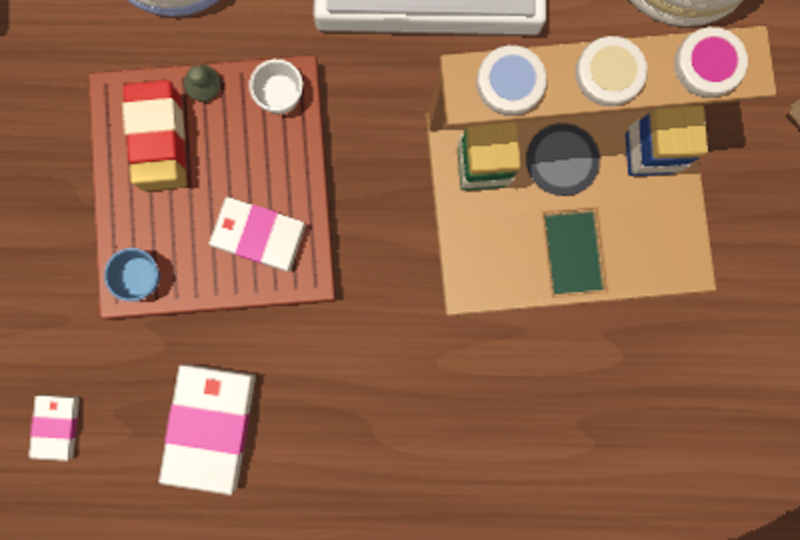

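View pics/side0c.png

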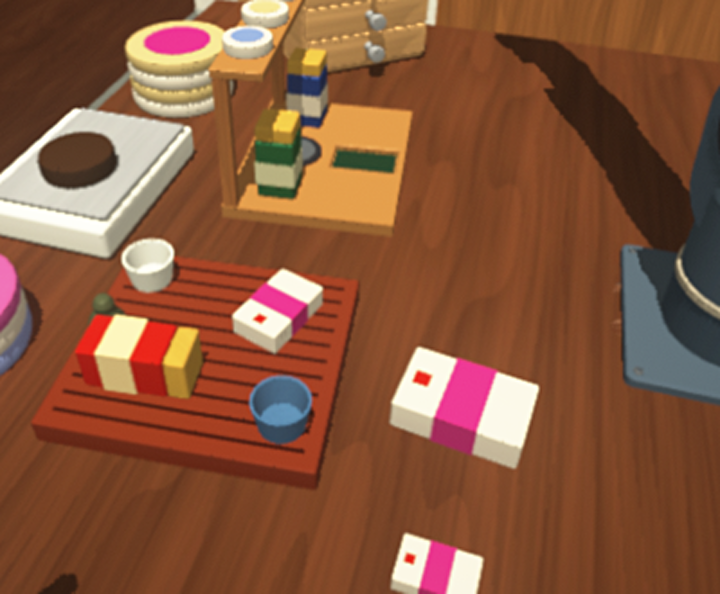

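Top view: the red tin lies at (177,157) with its lid toward the robot and the figurine close by its foot. The middle-sized brick is on the tray at (228,206), and the other two are on the table. The coaster is at (382,170) between the green and blue tins, with the pocket in front of it at (387,216). The side view agrees. Next I'll measure these.

```bash
cat > lib.py <<'E'
import numpy as np,cv2
def ray(p,uv):
    uv=np.atleast_2d(np.asarray(uv,float)); d=np.c_[(uv[:,0]-p['cx'])/p['fx'],(uv[:,1]-p['cy'])/p['fy']]
    x=d.copy()
    for _ in range(8): x=d/(1+p['k1']*(x**2).sum(1,keepdims=True))
    return np.c_[x,np.ones(len(x))]
def onplane(p,uv,h):
    E=np.asarray(p['extrinsics']);d=ray(p,uv)@E[:3,:3].T;o=E[:3,3]
    return o+d*((h-o[2])/d[:,2])[:,None]
def cloud(p):
    v,u=np.mgrid[:420,:560];E=np.asarray(p['extrinsics'])
    c=ray(p,np.c_[u.ravel(),v.ravel()])*p['z_map'].reshape(-1,1)
    w=(c@E[:3,:3].T+E[:3,3]).reshape(420,560,3);w[p['z_map']<=0]=np.nan;return w
def rect(pts):
    (c,s,a)=cv2.minAreaRect(pts[:,:2].astype(np.float32)); b=cv2.boxPoints((c,s,a))
    e=[b[1]-b[0],b[2]-b[1]];e=max(e,key=np.linalg.norm);return np.round(c,1),np.round(sorted(s),1),round(float(np.degrees(np.arctan2(e[1],e[0]))),2)
def big(m,box=None):
    m=m.astype(np.uint8)
    if box is not None:
        k=np.zeros_like(m);x0,y0,x1,y1=box;k[y0:y1,x0:x1]=1;m=m*k
    n,l,st,_=cv2.connectedComponentsWithStats(m);i=1+np.argmax(st[1:,4]);return l==i
def uvs(m): v,u=np.nonzero(m);return np.c_[u,v]
E
python3 - <<'E'
from lib import *
import pickle
P=pickle.load(open('p0.pkl','rb'))
for n in('top','side'):
    p=P[n];W=cloud(p);hsv=cv2.cvtColor(p['img'],cv2.COLOR_RGB2HSV);H,S,V=cv2.split(hsv);z=W[...,2]
    def box(nm,m,b=None,h=None):
        try:
            m=big(m,b);q=W[m];print(n,nm,m.sum(),'zmed',np.nanmedian(q[:,2]).round(1),'cloud',rect(q[~np.isnan(q).any(1)]), 'plane' if h else '',rect(onplane(p,uvs(m),h)) if h else '')
        except Exception as e: print(nm,e)
    B={'top':dict(tin=(155,120,200,190),br=(195,180,260,235),g=(320,130,360,195),b=(405,130,470,190),pk=(360,185,415,250),co=(355,145,410,195),pet=(188,115,214,145),cup=(220,110,256,150),cb=(145,205,185,245)),
       'side':dict(tin=(130,255,225,320),br=(215,230,290,300),g=(235,140,275,205),b=(250,105,290,165),pk=(275,160,330,195),co=(265,160,290,185),pet=(145,245,170,275),cup=(160,215,205,260),cb=(230,290,280,340))}[n]
    box('tin',abs(z-82)<5,B['tin'],82)
    box('brick',(abs(z-56)<5),B['br'],56)
    box('pocket',(H>55)&(H<95)&(S>60),B['pk'],10)
    box('coaster',(S<70)&(V<150)&(abs(z-22)<8),B['co'],22)
    box('green top',abs(z-128)<6,B['g'],128); box('blue top',abs(z-128)<6,B['b'],128)
    box('pet',z>42,B['pet']);box('cup',z>50,B['cup']);box('cupb',z>50,B['cb'])
    box('board',abs(z-18)<4,(300,140,480,260) if n=='top' else (200,100,340,230))
    box('topboard',abs(z-208-9)<30,(300,90,495,160) if n=='top' else (200,50,300,160))
E
```

```text
top tin 1191 zmed 80.9 cloud (array([590. , 266.9]), array([ 53.1, 110.1]), 6.96) plane (array([589.2, 266.3]), array([ 53.2, 109.8]), 6.63)
top brick 1069 zmed 55.3 cloud (array([486.7, 152.6]), array([56.5, 90.5]), 72.93) plane (array([486.4, 152.1]), array([56.2, 90. ]), 72.83)
top pocket 888 zmed 10.4 cloud (array([ 477.2, -198.8]), array([52.6, 86.6]), 6.69) plane (array([ 477.2, -199.1]), array([52.4, 86.4]), 6.55)
top coaster 1017 zmed 22.0 cloud (array([ 581.5, -184.5]), array([80.2, 81.2]), 22.92) plane (array([ 581.5, -184.6]), array([79.6, 81.1]), 45.19)
top green top 577 zmed 127.6 cloud (array([570.3, -93.4]), array([47.6, 50.1]), -84.99) plane (array([569.6, -92.9]), array([48.5, 49.9]), -85.42)
top blue top 607 zmed 127.7 cloud (array([ 590.9, -281.4]), array([49.7, 50.7]), -86.53) plane (array([ 590. , -280.3]), array([49.4, 51.9]), -88.78)
top pet 250 zmed 54.6 cloud (array([654.2, 219.3]), array([36.2, 38.4]), -45.97)  
top cup 210 zmed 63.0 cloud (array([648.3, 136.6]), array([54.7, 54.9]), 2.17)  
top cupb 214 zmed 62.6 cloud (array([438. , 283.6]), array([55.4, 5
[... 806 characters left out ...]
loud (array([568.9, -90.1]), array([50.1, 53.5]), -84.09) plane (array([566.1, -84.2]), array([50. , 55.7]), -83.91)
side blue top 186 zmed 126.4 cloud (array([561.8, -90. ]), array([39.1, 52.8]), -79.47) plane (array([561.4, -85.3]), array([39.9, 54.9]), -82.69)
side pet 362 zmed 80.7 cloud (array([638.1, 245.6]), array([38.5, 72.7]), -53.77)  
side cup 355 zmed 59.7 cloud (array([646.2, 138.5]), array([54.7, 57.7]), -61.67)  
side cupb 504 zmed 60.7 cloud (array([435.6, 285.6]), array([55.1, 58. ]), -71.53)  
side board 3585 zmed 16.6 cloud (array([ 533. , -190.1]), array([230.4, 306.1]), -83.54)  
side topboard 1884 zmed 226.7 cloud (array([ 614.4, -180.1]), array([ 67. , 301.8]), -83.41)
```

```bash
cat > plan.py <<'E'
# usage: plan.py x y z [az tilt]: az = azimuth of tool x when pointing down; tilt = pitch about tool y after that (deg)
import sys,numpy as np
from scipy.spatial.transform import Rotation as R
from workcell import env
s=env.read_state();q=s['eef_rot'];C=R.from_quat(np.r_[q[1:],q[0]])
a=[float(v) for v in sys.argv[1:]]
d=C.inv().apply(np.array(a[:3])-s['ee_pos']);print('shift tool mm',d.round(1),'now',s['ee_pos'].round(1),'q',s['qpos'].round(2),'t',s['time_s'],'gap',round(s['finger_gap'],1))
if len(a)>3:
    T=R.from_euler('z',a[3],degrees=True)*R.from_euler('x',180,degrees=True)*R.from_euler('y',a[4],degrees=True)
    r=(C.inv()*T).as_rotvec();print('rotvec',r.round(4),'deg',np.degrees(np.linalg.norm(r)).round(1))
E
python3 plan.py 525 259 240 186.9 0
```

```text
shift tool mm [ 585.4 -681.2   -8.7] now [ 292.3 -608.5  231.3] q [ 1.04  0.58  0.02  1.44 -0.01  1.13 -0.06] t 1.0 gap 85.6
rotvec [-0.0000e+00  1.0000e-04 -2.8142e+00] deg 161.2
```

```bash
R='0.0244,-0.0284,-0.0004,0,0,0,0.07'; python3 -m creep '[0.0244,-0.0284,-0.0004,0,0,0,0.07, 0.0244,-0.0284,-0.0004,0,0,0,0.07, 0.0244,-0.0284,-0.0004,0,0,0,0.07, 0.0244,-0.0284,-0.0004,0,0,0,0.07, 0.0244,-0.0284,-0.0004,0,0,0,0.07, 0.0244,-0.0284,-0.0004,0,0,0,0.07, 0.0244,-0.0284,-0.0004,0,0,0,0.07, 0.0244,-0.0284,-0.0004,0,0,0,0.07, 0.0244,-0.0284,-0.0004,0,0,0,0.07, 0.0244,-0.0284,-0.0004,0,0,0,0.07, 0.0244,-0.0284,-0.0004,0,0,0,0.07, 0.0244,-0.0284,-0.0004,0,0,0,0.07]'; python3 plan.py 525 259 240 186.9 0
python3 - <<'E'
from workcell import env
import cv2,pickle
p=env.camera('wrist');pickle.dump(p,open('w1.pkl','wb'));cv2.imwrite('pics/w1.png',p['img'][:,:,::-1]);print(p['extrinsics'],p['fx'],p['k1'])
E
```

```text
time_s: 2.0
ee_pos: [408.8, -172.8, 236.5]
eef_rot: [0.0, 0.975, 0.222, 0.0]
wrist_force: [1.0, -0.9, 0.4]
finger_gap: 70.1
gripper_force: 0.0
shift tool mm [ 291.6 -338.9   -3.6] now [ 408.8 -172.8  236.5] q [ 0.37  0.23 -0.1   2.    0.03  0.91 -0.86] t 2.0 gap 70.1
rotvec [ 1.0000e-03  8.0000e-04 -2.8144e+00] deg 161.3
[[ 4.31961420e-01 -8.58425414e-01 -2.76613701e-01  4.79927345e+02]
 [-9.01891634e-01 -4.10836254e-01 -1.33435576e-01 -1.37991640e+02]
 [ 9.01552440e-04  3.07114604e-01 -9.51672111e-01  3.78461429e+02]
 [ 0.00000000e+00  0.00000000e+00  0.00000000e+00  1.00000000e+00]] 360.6050735592665 -0.08471266239410627
```

```bash
python3 -m creep '[0.0243,-0.0282,-0.0003,0,0,0,0.07, 0.0243,-0.0282,-0.0003,0,0,0,0.07, 0.0243,-0.0282,-0.0003,0,0,0,0.07, 0.0243,-0.0282,-0.0003,0,0,0,0.07, 0.0243,-0.0282,-0.0003,0,0,0,0.07, 0.0243,-0.0282,-0.0003,0,0,0,0.07, 0.0243,-0.0282,-0.0003,0,0,0,0.07, 0.0243,-0.0282,-0.0003,0,0,0,0.07, 0.0243,-0.0282,-0.0003,0,0,0,0.07, 0.0243,-0.0282,-0.0003,0,0,0,0.07, 0.0243,-0.0282,-0.0003,0,0,0,0.07, 0.0243,-0.0282,-0.0003,0,0,0,0.07]'; python3 -m creep '[0,0,0,0,0,-0.1173,0.07, 0,0,0,0,0,-0.1173,0.07, 0,0,0,0,0,-0.1173,0.07, 0,0,0,0,0,-0.1173,0.07, 0,0,0,0,0,-0.1173,0.07, 0,0,0,0,0,-0.1173,0.07, 0,0,0,0,0,-0.1173,0.07, 0,0,0,0,0,-0.1173,0.07, 0,0,0,0,0,-0.1173,0.07, 0,0,0,0,0,-0.1173,0.07, 0,0,0,0,0,-0.1173,0.07, 0,0,0,0,0,-0.1173,0.07]' ; python3 -m creep '[0,0,0,0,0,-0.1173,0.07, 0,0,0,0,0,-0.1173,0.07, 0,0,0,0,0,-0.1173,0.07, 0,0,0,0,0,-0.1173,0.07, 0,0,0,0,0,-0.1173,0.07, 0,0,0,0,0,-0.1173,0.07, 0,0,0,0,0,-0.1173,0.07, 0,0,0,0,0,-0.1173,0.07, 0,0,0,0,0,-0.1173,0.07, 0,0,0,0,0,-0.1173,0.07, 0,0,0,0,0,-0.1173,0.07, 0,0,0,0,0,-0.1173,0.07]'; python3 -m creep '[0,0,0,0,-0.1,0,0.07, 0,0,0,0,-0.1,0,0.07, 0,0,0,0,-0.1,0,0.07, 0,0,0,0,-0.1,0,0.07, 0,0,0,0,-0.1,0,0.07]'; python3 plan.py 524.4 258.9 146 186.9 -30
python3 - <<'E'
from workcell import env
import cv2,pickle
from lib import *
p=env.camera('wrist');pickle.dump(p,open('w2.pkl','wb'));cv2.imwrite('pics/w2.png',p['img'][:,:,::-1])
W=cloud(p)
for n,h in(('tin',82),('brick',56)):
    try:
        m=big(abs(W[...,2]-h)<5);print(n,m.sum(),rect(W[m]),uvs(m).min(0),uvs(m).max(0))
    except Exception as e:print(e)
E
```

```text
time_s: 3.05
ee_pos: [525.4, 258.4, 239.8]
eef_rot: [0.0, 0.975, 0.222, 0.0]
wrist_force: [0.9, -0.9, -0.3]
finger_gap: 69.5
gripper_force: 0.0
time_s: 4.05
ee_pos: [525.2, 256.5, 239.7]
eef_rot: [0.0, 0.597, 0.802, 0.0]
wrist_force: [0.3, -0.5, 1.3]
finger_gap: 70.4
gripper_force: 0.0
time_s: 5.05
ee_pos: [525.3, 256.4, 239.7]
eef_rot: [0.0, -0.063, 0.998, -0.0]
wrist_force: [0.1, -0.6, -0.7]
finger_gap: 69.7
gripper_force: 0.0
time_s: 5.47
ee_pos: [524.8, 256.6, 240.4]
eef_rot: [0.247, -0.059, 0.967, 0.016]
wrist_force: [2.1, -0.3, 0.4]
finger_gap: 69.9
gripper_force: 0.0
shift tool mm [45.4  2.2 82.8] now [524.8 256.6 240.4] q [-0.07  0.33 -0.82  2.09  1.    0.66  0.11] t 5.4667 gap 69.9
rotvec [ 0.002  -0.0235  0.0003] deg 1.3
tin 5780 (array([588.6, 268.3]), array([ 52.6, 108.5]), 6.73) [251 104] [313 203]
brick 6344 (array([486.4, 154.2]), array([56.3, 90.6]), 73.98) [78  0] [213  68]
```

View pics/w2.png

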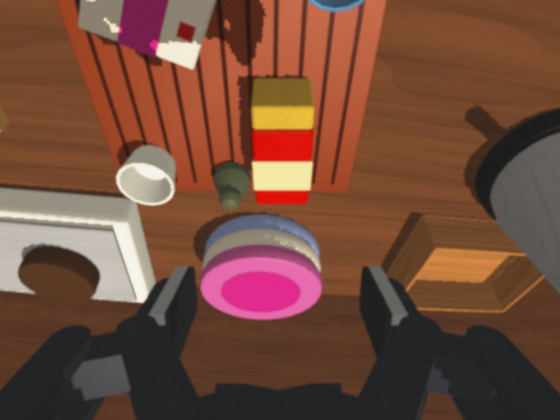

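View pics/w1.png

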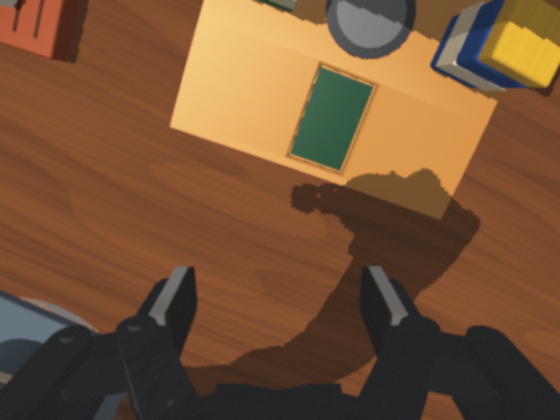

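Wrist view: the tin is at (282,140), lid toward the robot, and the figurine at (231,185) is clear of the finger line. Its position agrees with the top camera to about 2 mm. I'll go in for the grasp.

```bash
python3 -m creep '[0.0152,0.001,0.0276,0,-0.008,0,0.07, 0.0152,0.001,0.0276,0,-0.008,0,0.07, 0.0152,0.001,0.0276,0,-0.0075,0,0.07, 0,0,0,0,0,0,0.07,0,0,0,0,0,0,0.07]'; python3 plan.py 583.3 267.1 42 186.8 -30
```

```text
time_s: 5.93
ee_pos: [524.5, 259.3, 144.1]
eef_rot: [0.255, -0.06, 0.965, 0.014]
wrist_force: [-0.6, 0.9, 0.8]
finger_gap: 69.8
gripper_force: 0.0
shift tool mm [ -1.3   0.9 118.1] now [524.5 259.3 144.1] q [-0.23  0.47 -0.67  2.23  1.46  0.6  -0.39] t 5.9333 gap 69.8
rotvec [-0.0011 -0.0078  0.0049] deg 0.5
```

```bash
python3 -m creep '[0,0,0.02,0,-0.007,0.005,0.07, 0,0,0.025,0,0,0,0.07, -0.001,0.001,0.025,0,0,0,0.07, 0,0,0.02,0,0,0,0.07, 0,0,0.016,0,0,0,0.07, 0,0,0.012,0,0,0,0.07, 0,0,0,0,0,0,0.07, 0,0,0,0,0,0,0.07]'; python3 plan.py 583.3 267.1 42 186.8 -30
```

```text
time_s: 6.6
ee_pos: [585.6, 267.3, 45.0]
eef_rot: [0.26, -0.055, 0.964, 0.016]
wrist_force: [-0.0, -0.3, 0.0]
finger_gap: 70.1
gripper_force: 0.0
shift tool mm [3.5 0.1 1.4] now [585.6 267.3  45. ] q [-0.23  0.72 -0.63  2.18  1.82  0.67 -0.65] t 6.6 gap 70.1
rotvec [-0.0008  0.0038 -0.0041] deg 0.3
```

```bash
python3 -m creep '[0.0035,0,0.0014,0,0.004,-0.004,0.07, 0,0,0,0,0,0,0.05, 0,0,0,0,0,0,0.04, 0,0,0,0,0,0,0.04, 0,0,0,0,0,0,0.04, 0,0,0,0,0,0,0.04, 0,0,0,0,0,0,0.04]'; python3 plan.py 583.3 267.1 42 186.8 -30
```

```text
time_s: 7.18
ee_pos: [582.1, 267.6, 42.0]
eef_rot: [0.259, -0.058, 0.964, 0.015]
wrist_force: [-3.4, -1.4, 6.9]
finger_gap: 51.4
gripper_force: 63.2
shift tool mm [-1.  -0.6  0.5] now [582.1 267.6  42. ] q [-0.23  0.72 -0.63  2.18  1.83  0.67 -0.66] t 7.1833 gap 51.4
rotvec [0.0005 0.0006 0.0018] deg 0.1
```

```bash
python3 -m creep '[-0.006,0,-0.0104,0,0,0,0.04, -0.012,0,-0.0208,0,0,0,0.04, -0.018,0,-0.0312,0,0,0,0.04, -0.018,0,-0.0312,0,0,0,0.04, -0.018,0,-0.0312,0,0,0,0.04, -0.018,0,-0.0312,0,0,0,0.04, 0,0,0,0,0.1,0,0.04, 0,0,0,0,0.1,0,0.04, 0,0,0,0,0.1,0,0.04, 0,0,0,0,0.1,0,0.04, 0,0,0,0,0.1,0,0.04, 0,0,0,0,0.0236,0,0.04]'; python3 plan.py 480 60 235 186.8 0
```

```text
time_s: 8.18
ee_pos: [584.3, 266.1, 220.6]
eef_rot: [0.006, -0.058, 0.998, 0.0]
wrist_force: [0.4, -0.5, -3.3]
finger_gap: 51.8
gripper_force: 63.4
shift tool mm [ 127.3 -192.6  -15.7] now [584.3 266.1 220.6] q [-0.01  0.64 -0.86  1.54  0.51  1.19  0.73] t 8.1833 gap 51.8
rotvec [-0.0005  0.011  -0.0026] deg 0.6
```

```bash
python3 -m creep '[0.0212,-0.0321,-0.0026,0,0.011,0,0.04, 0.0212,-0.0321,-0.0026,0,0,0,0.04, 0.0212,-0.0321,-0.0026,0,0,0,0.04, 0.0212,-0.0321,-0.0026,0,0,0,0.04, 0.0212,-0.0321,-0.0026,0,0,0,0.04, 0.0212,-0.0321,-0.0026,0,0,0,0.04, 0,0,0,0,0,0.06,0.04, 0,0,0,0,0,0.12,0.04, 0,0,0,0,0,0.12,0.04, 0,0,0,0,0,0.12,0.04, 0,0,0,0,0,0.12,0.04, 0,0,0,0,0,0.12,0.04]'; python3 -m creep '[0,0,0,0,0,0.12,0.04, 0,0,0,0,0,0.12,0.04, 0,0,0,0,0,0.12,0.04, 0,0,0,0,0,0.12,0.04, 0,0,0,0,0,0.12,0.04, 0,0,0,0,0,0.12,0.04, 0,0,0,0,0,0.12,0.04, 0,0,0,0,0,0.12,0.04, 0,0,0,0,0,0.12,0.04, 0,0,0,0,0,0.12,0.04, 0,0,0,0,0,0.12,0.04, 0,0,0,0,0,0.12,0.04]';python3 plan.py 480 60 235 6.5 0
```

```text
time_s: 9.18
ee_pos: [478.5, 61.0, 236.0]
eef_rot: [0.003, 0.27, 0.963, 0.0]
wrist_force: [-0.6, 1.0, -2.9]
finger_gap: 51.3
gripper_force: 64.0
time_s: 10.18
ee_pos: [478.5, 61.3, 236.0]
eef_rot: [0.002, 0.838, 0.546, 0.003]
wrist_force: [0.1, 0.3, -2.7]
finger_gap: 51.3
gripper_force: 64.0
shift tool mm [-0.6  1.9  1. ] now [478.5  61.3 236. ] q [ 0.11  0.3  -0.44  1.92  0.16  0.95 -0.82] t 10.1833 gap 51.3
rotvec [ 0.0048 -0.0053  1.0417] deg 59.7
```

```bash
python3 -m creep '[0,0,0,0,0,0.1158,0.04, 0,0,0,0,0,0.1158,0.04, 0,0,0,0,0,0.1158,0.04, 0,0,0,0,0,0.1158,0.04, 0,0,0,0,0,0.1158,0.04, 0,0,0,0,0,0.1158,0.04, 0,0,0,0,0,0.1158,0.04, 0,0,0,0,0,0.1158,0.04, 0,0,0,0,0,0.1158,0.04]'; python3 -m creep '[0,0,0,0,0.1163,0,0.04, 0,0,0,0,0.1163,0,0.04, 0,0,0,0,0.1163,0,0.04, 0,0,0,0,0.1163,0,0.04, 0,0,0,0,0.1163,0,0.04, 0,0,0,0,0.1163,0,0.04, 0,0,0,0,0.1163,0,0.04, 0,0,0,0,0.1163,0,0.04, 0,0,0,0,0.1163,0,0.04]';python3 plan.py 480 -195 110 6.5 60
```

```text
time_s: 10.93
ee_pos: [478.5, 61.3, 236.0]
eef_rot: [0.0, 0.998, 0.057, 0.003]
wrist_force: [-0.6, -0.2, -2.2]
finger_gap: 51.5
gripper_force: 64.0
time_s: 11.68
ee_pos: [480.7, 39.1, 259.1]
eef_rot: [0.01, 0.952, 0.054, 0.3]
wrist_force: [-0.1, -0.5, -2.1]
finger_gap: 51.4
gripper_force: 64.0
shift tool mm [-111.2  224.8  118.9] now [480.7  39.1 259.1] q [-0.23  0.03 -0.06  2.41  0.97  0.19 -2.66] t 11.6833 gap 51.4
rotvec [0.0478 0.4395 0.0278] deg 25.4
```

The pitch stopped short: j4, j6 and j7 are all near their limits. I'll fit a kinematic model from the recorded poses so I can plan a feasible wrist configuration.

```bash
cat > kin.py <<'E'
import numpy as np
from scipy.spatial.transform import Rotation as R
LO=np.array([-2.76,-.34,-1.52,.19,-1.09,.17,-2.82]);HI=np.array([2.76,2.15,1.57,2.46,4.23,1.99,2.82])
AX='zyzyzyz'
def fk(q,prm,sg):
    L=prm[:8].reshape(4,2) # (x,z) offsets after j1,j3,j5,j7 ; 
    p=np.zeros(3);r=R.identity();k=0
    for i in range(7):
        r=r*R.from_euler(AX[i],sg[i]*q[i])
        if i%2==0: p=p+r.apply([L[i//2][0],0,L[i//2][1]])
        elif i==5: pass
    return p,r*R.from_euler('z',prm[8])
E
cat > fit.py <<'E'
from kin import *
import itertools,pickle
from scipy.optimize import least_squares
D=[([1.039,.576,.025,1.437,-.015,1.129,-.057],[292.27,-608.45,231.29],[-.0008,.97503,.22208,-.0002]),
([.37,.23,-.1,2.,.03,.91,-.86],[408.8,-172.8,236.5],[0,.975,.222,0]),
([-.07,.33,-.82,2.09,1.,.66,.11],[524.8,256.6,240.4],[.247,-.059,.967,.016]),
([-.23,.47,-.67,2.23,1.46,.6,-.39],[524.5,259.3,144.1],[.255,-.06,.965,.014]),
([-.23,.72,-.63,2.18,1.82,.67,-.65],[585.6,267.3,45.],[.26,-.055,.964,.016]),
([-.01,.64,-.86,1.54,.51,1.19,.73],[584.3,266.1,220.6],[.006,-.058,.998,0]),
([.11,.3,-.44,1.92,.16,.95,-.82],[478.5,61.3,236.],[.002,.838,.546,.003]),
([-.23,.03,-.06,2.41,.97,.19,-2.66],[480.7,39.1,259.1],[.01,.952,.054,.3])]
best=None
for sg in itertools.product((-1,1),repeat=4):
    sg=[sg[0],1,sg[1],1,sg[2],1,sg[3]]
    for z0 in(0,np.pi/2,np.pi,-np.pi/2):
        def f(prm):
            o=[]
            for q,p,w in D:
                P,r=fk(q,prm,sg);T=R.from_quat([*w[1:],w[0]]);o+=list((P-p)/1)+list(300*(r.inv()*T).as_rotvec())
            return np.array(o)
        s=least_squares(f,[0,360,0,420,0,400,0,280,z0],max_nfev=30)
        if best is None or s.cost<best[0]: best=(s.cost,s.x,sg,f(s.x))
print(best[0],best[1].round(2),best[2]);print(best[3].reshape(-1,6).round(1));pickle.dump(best[1:3],open('kin.pkl','wb'))
E
python3 fit.py
```

```text
2628.315055538895 [ 65.09 253.6  -51.89 571.16  10.28 367.8  -21.12 364.64   1.57] [-1, 1, -1, 1, -1, 1, -1]
[[ 45.2  16.2  -1.7   0.4   0.   -0.9]
 [ 10.3  24.1 -12.6   0.8  -0.5   1.9]
 [ -3.8  -0.1  -5.2   0.9  -1.9  -0.4]
 [  2.5   7.4  12.1  -0.9  -0.6  -1.5]
 [ 10.4  16.6  27.9  -0.1  -0.9   1. ]
 [-11.   -1.4   3.1   1.4  -1.6   0.5]
 [ -1.    1.9  -8.4  -0.2   0.7  -0.3]
 [-13.7   6.5 -15.3   1.   -0.1  -0.3]]
```

```bash
cat >> kin.py <<'E'
SG=[-1,1,-1,1,-1,1,-1]
def rots(q):
    r=R.identity();o=[]
    for i in range(7): r=r*R.from_euler(AX[i],SG[i]*q[i]);o.append(r)
    return o
def fk2(q,L):
    o=rots(q);return np.array([0,0,L[0]])+sum(a.apply(l) for a,l in zip(o,L[1:].reshape(7,3))),o[-1]*R.from_euler('z',np.pi/2)
E
cat > fit2.py <<'E'
from kin import *
src=open('fit.py').read();exec(src[:src.index('best=None')])
A=[];b=[]
for q,p,w in D:
    A.append(np.hstack([np.array([[0],[0],[1]])]+[o.as_matrix() for o in rots(q)]));b+=p
A=np.vstack(A);b=np.array(b);U=np.array([300,0,0,0,0,0,0,0,0,400,0,0,0,0,0,400,0,0,0,0,0,300.])
U=np.array([350.]+[0]*8+[400]+[0]*5+[400]+[0]*5+[300])
for lam in(.003,.01,.03):
    W=np.full(22,lam*10)
    for i in(0,9,15,21):W[i]=lam/3
    x=np.linalg.lstsq(np.vstack([A,np.diag(W)]),np.r_[b,W*U],rcond=None)[0]
    print(lam,np.abs(A@x-b).max().round(1),np.sqrt(((A@x-b)**2).mean()).round(2),x.round(0))
np.save('L.npy',x)
E
python3 fit2.py
```

```text
0.003 2.1 1.09 [264.   4.  -7.  -0.  -5.  -7.   0.  -0. -16. 592.   2. -16.  -0.  -3.
  -1. 390.  -0.  -1.   0.   2.   1. 366.]
0.01 2.3 1.1 [265.   3.  -7.  -0.  -3.  -7.   0.  -1. -16. 591.   1. -16.  -0.  -2.
  -1. 391.  -1.  -1.   0.   2.   0. 365.]
0.03 2.6 1.15 [265.   1.  -8.  -0.   1.  -8.   0.  -2. -14. 589.  -0. -14.  -0.  -0.
  -1. 393.   0.  -1.   0.   2.  -0. 362.]
```

```bash
cat > ik.py <<'E'
from kin import *
from scipy.optimize import least_squares
L=np.load('L.npy')
def pose(az,tilt): return R.from_euler('z',az,degrees=True)*R.from_euler('x',180,degrees=True)*R.from_euler('y',tilt,degrees=True)
def ik(p,T,q0,w=0.0):
    def f(q):
        P,r=fk2(q,L);return np.r_[(P-p)/10,30*(r.inv()*T).as_rotvec(),w*(q-q0)]
    s=least_squares(f,np.clip(q0,LO+.03,HI-.03),bounds=(LO+.02,HI-.02),max_nfev=60);P,r=fk2(s.x,L);return s.x,np.linalg.norm(P-p),np.degrees((r.inv()*T).magnitude())
def sols(p,T,n=60):
    rng=np.random.default_rng(0);S=[]
    for _ in range(n):
        q,e,a=ik(np.array(p),T,rng.uniform(LO,HI))
        if e<1 and a<.5:
            S.append((min(((q-LO)).min(),((HI-q)).min()),q))
    return sorted(S,key=lambda t:-t[0])
E
python3 - <<'E'
from ik import *
for p,t in(([596,-183,84],60),([500,-194,110],60),([500,-194,110],30),([596,-183,84],45)):
    S=sols(p,pose(6.5,t));print(p,t,len(S))
    for m,q in S[:6]:print(round(m,2),q.round(2))
E
```

```text
[596, -183, 84] 60 0
[500, -194, 110] 60 0
[500, -194, 110] 30 27
0.12 [ 1.32  0.83 -1.4   2.34  1.63  0.64 -2.65]
0.1 [ 1.24  0.7  -1.18  2.34  1.7   0.42 -2.72]
0.03 [ 0.64  0.46 -0.22  2.35  4.2   0.2   1.05]
0.02 [ 0.66  0.46 -0.24  2.35  4.18  0.19  1.08]
0.02 [ 0.66  0.46 -0.25  2.35  4.18  0.19  1.08]
0.02 [ 0.64  0.46 -0.22  2.35  4.21  0.21  1.05]
[596, -183, 84] 45 35
0.1 [ 1.06  0.84 -0.96  2.36  2.73  0.54  2.66]
0.1 [ 1.06  0.84 -0.95  2.36  2.74  0.54  2.65]
0.1 [ 0.98  0.78 -0.81  2.36  2.95  0.52  2.42]
0.1 [ 0.96  0.77 -0.77  2.36  3.    0.51  2.36]
0.1 [ 0.87  0.72 -0.63  2.36  3.2   0.52  2.14]
0.1 [ 0.84  0.71 -0.59  2.36  3.25  0.52  2.08]
```

```bash
cat > scan.py <<'E'
from ik import *
for az in(-40,-25,-10,6.5,20,35):
  for t in(45,50,55,60):
    for hz in(92,):
      T=pose(az,t);p=np.array([581.5,-184.6,hz])+19*T.apply([0,0,1]);S=sols(p,T,25)
      b=(round(S[0][0],2),S[0][1].round(2)) if S else None
      print(az,t,len(S),b)
E
time python3 scan.py
```

```text
-40 45 13 (np.float64(0.07), array([ 0.46,  0.77, -0.75,  2.39,  2.06,  1.12,  2.05]))
-40 50 11 (np.float64(0.02), array([ 0.44,  0.84, -0.79,  2.44,  2.11,  1.31,  1.97]))
-40 55 0 None
-40 60 0 None
-25 45 10 (np.float64(0.02), array([ 0.89,  1.1 , -1.4 ,  2.44,  2.11,  1.46,  2.59]))
-25 50 0 None
-25 55 0 None
-25 60 0 None
-10 45 9 (np.float64(0.02), array([ 0.99,  0.96, -1.19,  2.44,  2.36,  1.02,  2.69]))
-10 50 0 None
-10 55 0 None
-10 60 0 None
6.5 45 11 (np.float64(0.09), array([ 0.77,  0.7 , -0.47,  2.37,  3.38,  0.56,  1.94]))
6.5 50 8 (np.float64(0.05), array([ 1.12,  0.94, -1.03,  2.41,  2.82,  0.69,  2.67]))
6.5 55 0 None
6.5 60 0 None
20 45 13 (np.float64(0.2), array([ 0.88,  0.72, -0.49,  2.26,  3.95,  0.41,  1.66]))
20 50 13 (np.float64(0.17), array([ 1.05,  0.82, -0.71,  2.29,  3.69,  0.42,  2.02]))
20 55 11 (np.float64(0.14), array([ 1.07,  0.88, -0.69,  2.32,  3.75,  0.54,  2.03]))
20 60 12 (np.float64(0.13), array([ 1.29,  1.08, -1.02,  2.33,  3.36,  0.48,  2.58]))
35 45 5 (np.float64(0.08), array([ 1.38,  1.21, -1.44,  2.11,  1.4 ,  0.5 , -1.69]))
35 50 5 (np.float64(0.13), array([ 1.4 ,  1.22, -1.39,  2.13,  1.45,  0.37, -1.69]))
35 55 3 (np.float64(0.05), array([ 1.42,  1.22, -1.31,  2.14,  1.52,  0.22, -1.7 ]))
35 60 2 (np.float64(0.02), array([ 1.46,  1.31, -1.34,  2.15,  1.61,  0.19, -1.72]))
real	1m21.036s
user	1m21.129s
sys	0m0.263s
```

```bash
cat > s2.py <<'E'
from ik import *
C=np.array([581.5,-184.6,0])
q0=np.array([1.15,.95,-.8,2.3,3.5,.5,2.2])
def tcp(az,back,h):
    g=np.array([np.cos(np.radians(az)),np.sin(np.radians(az)),0]);return C+g*(14-back)+[0,0,83.7+h]
best=lambda p,T:max(((lambda r:(min((r[0]-LO).min(),(HI-r[0]).min()) if r[1]<1.5 and r[2]<.6 else -1,r[0]))(ik(p,T,q0+np.random.default_rng(i).normal(0,.4,7))) for i in range(12)),key=lambda t:t[0])
if __name__=='__main__':
  for az in(16,20,24,28):
    for b,h in((0,0),(0,15),(60,15),(60,60)):
        m,q=best(tcp(az,b,h),pose(az,60));print(az,b,h,round(m,2),q.round(2))
E
python3 s2.py
```

```text
16 0 0 0.08 [ 1.26  1.08 -1.01  2.38  3.27  0.6   2.6 ]
16 0 15 0.08 [ 1.26  1.03 -1.02  2.38  3.28  0.58  2.55]
16 60 15 -1 [ 1.45  1.11 -1.15  2.44  3.14  0.51  2.8 ]
16 60 60 0.02 [ 1.47  0.98 -1.18  2.44  3.19  0.45  2.65]
20 0 0 0.12 [ 1.29  1.08 -1.01  2.34  3.38  0.48  2.56]
20 0 15 0.13 [ 1.29  1.04 -1.03  2.33  3.38  0.46  2.52]
20 60 15 0.07 [ 1.46  1.09 -1.11  2.39  3.31  0.4   2.68]
20 60 60 0.08 [ 1.47  0.96 -1.12  2.38  3.49  0.34  2.41]
24 0 0 0.17 [ 1.33  1.1  -1.04  2.29  3.44  0.36  2.55]
24 0 15 0.18 [ 1.31  1.04 -1.02  2.28  3.56  0.36  2.4 ]
24 60 15 0.13 [ 1.45  1.04 -1.03  2.33  3.72  0.31  2.32]
24 60 60 0.14 [ 1.43  0.9  -0.99  2.32  4.06  0.33  1.88]
28 0 0 0.2 [ 1.26  1.01 -0.88  2.24  4.03  0.37  1.98]
28 0 15 0.18 [ 1.27  0.99 -0.91  2.23  4.04  0.35  1.94]
28 60 15 0.07 [ 1.45  1.03 -1.01  2.26  4.16  0.24  1.92]
28 60 60 -1 [ 1.5   0.97 -1.1   2.27  4.21  0.19  1.79]
```

```bash
cat > sim.py <<'E'
from s2 import *
def jac(q):
    J=np.zeros((6,7));P,r=fk2(q,L)
    for i in range(7):
        d=q.copy();d[i]+=1e-5;P2,r2=fk2(d,L);J[:3,i]=(P2-P)/1e-5/300;J[3:,i]=(r2*r.inv()).as_rotvec()/1e-5
    return J
def track(q,poses,lam=.02):
    for p,T in poses:
        for _ in range(4):
            P,r=fk2(q,L);e=np.r_[(p-P)/300,(T*r.inv()).as_rotvec()];J=jac(q)
            free=np.ones(7,bool)
            for _ in range(2):
                Jf=J*free;dq=Jf.T@np.linalg.solve(Jf@Jf.T+lam**2*np.eye(6),e)
                nq=q+dq;free&=~((nq<LO+.01)|(nq>HI-.01))
            q=np.clip(q+dq,LO,HI)
    P,r=fk2(q,L);return q,np.linalg.norm(p-P),np.degrees((T*r.inv()).magnitude())
def interp(p0,R0,s,w,n): # constant per-row shift s(mm, tool) and turn w
    out=[]
    for _ in range(n): p0=p0+R0.apply(s);R0=R0*R.from_rotvec(w);out.append((p0,R0))
    return out
E
cat > p1.py <<'E'
from sim import *
q=np.array([-.23,.03,-.06,2.41,.97,.19,-2.66]);m,qC=best(tcp(22,60,60),pose(22,60));print(qC.round(2),tcp(22,60,60))
path=[q+(qC-q)*t for t in np.linspace(0,1,9)]
qs=q.copy()
for a,b in zip(path[:-1],path[1:]):
    Pa,Ra=fk2(a,L);Pb,Rb=fk2(b,L);w=(Ra.inv()*Rb).as_rotvec();n=int(np.ceil(np.linalg.norm(w)/.12))
    P=[];
    for k in range(1,n+1):
        t=k/n;P.append((Pa+(Pb-Pa)*t,Ra*R.from_rotvec(w*t)))
    qs,e,an=track(qs,P)
    F=Pb+Rb.apply([-60,0,19]);Ld=Pb+Rb.apply([35,0,-36]);Wr=Pb-362*Rb.apply([0,0,1])
    print(n,'TCP',Pb.round(0),'foot',F.round(0),'lid',Ld.round(0),'wrist',Wr.round(0),'w',(w/n).round(3),'| sim q',qs.round(2),round(e,1),round(an,1))
E
python3 p1.py
```

```text
[ 1.46  0.93 -1.06  2.35  3.76  0.32  2.16] [ 538.84954269 -201.8319033   143.7       ]
8 TCP [499. -15. 220.] foot [479. -66. 189.] lid [497.  17. 259.] wrist [305.  11. 525.] w [-0.006 -0.01  -0.109] | sim q [-0.14  0.14 -0.05  2.41  1.3   0.18 -2.04] 0.0 0.0
8 TCP [514. -63. 181.] foot [ 534. -122.  178.] lid [490. -25. 204.] wrist [332. -26. 491.] w [ 0.004 -0.004 -0.107] | sim q [ 0.09  0.25 -0.18  2.4   1.71  0.18 -1.5 ] 0.0 0.0
7 TCP [ 526. -101.  143.] foot [ 581. -129.  155.] lid [482. -82. 158.] wrist [349. -72. 458.] w [ 0.     0.004 -0.119] | sim q [ 0.28  0.35 -0.26  2.39  2.22  0.18 -1.06] 0.0 0.0
7 TCP [ 535. -129.  112.] foot [ 593. -109.  123.] lid [ 488. -140.  126.] wrist [ 354. -123.  425.] w [-0.009 -0.001 -0.116] | sim q [ 0.47  0.45 -0.35  2.38  2.77  0.2  -0.66] 0.0 0.0
7 TCP [ 542. -147.   91.] foot [571. -91.  93.] lid [ 511. -181.  111.] wrist [ 346. -175.  395.] w [-0.005 -0.014 -0.112] | sim q [ 0.66  0.54 -0.43  2.37  3.29  0.26 -0.24] 0.0 0.0
7 TCP [ 546. -161.   88.] foot [ 537. -101.   70.] lid [ 536. -200.  118.] wrist [ 325. -226.  368.] w [ 0.013 -0.016 -0.11 ] | sim q [ 0.79  0.62 -0.42  2.37  3.79  0.39  0.2 ] 0.0 0.0
7 TCP [ 547. -177.  106.] foot [ 519. -143.   61.] lid [ 546. -204.  149.] wrist [ 292. -274.  344.] w [ 0.025  0.003 -0.109] | sim q [ 0.84  0.66 -0.29  2.37  4.15  0.64  0.78] 0.0 0.0
7 TCP [ 539. -202.  144.] foot [ 526. -207.   82.] lid [ 526. -207.  192.] wrist [ 248. -319.  325.] w [ 0.013  0.025 -0.111] | sim q [ 1.21  0.76 -0.61  2.36  4.22  0.63  1.67] 0.0 0.0
```

```bash
cat > p2.py <<'E'
from sim import *
from workcell import env
s=env.read_state();q=np.array(s['qpos']);P,Rr=fk2(q,L)
print('model err',(P-s['ee_pos']).round(1))
for N in(52,46,40):
    qs=q.copy();p0,r0=P,Rr
    A=interp(p0,r0,[0,0,0],[0,0,-.12],N);qs,e,a=track(qs,A);print('spin',N,qs.round(2),round(e,1),round(a,1))
    p0,r0=A[-1]
    for tgt,az,t in((np.array([500,-60,220]),22,35),(np.array([490,-222,180]),22,40),(tcp(22,60,60),22,60),(tcp(22,0,15),22,60),(tcp(22,0,0),22,60)):
        T=pose(az,t);w=(r0.inv()*T).as_rotvec();n=int(max(np.ceil(np.linalg.norm(w)/.12),np.ceil(np.linalg.norm(tgt-p0)/38)))
        A=[(p0+(tgt-p0)*k/n,r0*R.from_rotvec(w*k/n)) for k in range(1,n+1)]
        qs,e,a=track(qs,A);print(n,tgt.round(0),t,'w',w.round(2),qs.round(2),round(e,1),round(a,1));p0,r0=tgt,T
E
python3 p2.py
```

```text
model err [ 1.8  3.  -0. ]
spin 52 [ 0.1   0.06 -0.43  2.46  1.72  0.21  2.8 ] 7.8 3.8
3 [500 -60 220] 35 w [ 0.21  0.01 -0.25] [ 1.15  0.42 -1.21  2.46  2.42  0.21  2.8 ] 16.8 6.7
5 [ 490 -222  180] 40 w [-0.    0.09  0.  ] [ 1.45  0.66 -1.14  2.42  2.85  0.21  2.8 ] 24.7 8.4
3 [ 539. -202.  144.] 60 w [-0.    0.35  0.  ] [ 1.54  1.04 -1.24  2.35  3.12  0.25  2.82] 0.0 0.0
2 [ 594. -179.   99.] 60 w [0. 0. 0.] [ 1.36  1.12 -1.15  2.31  3.13  0.38  2.82] 0.0 0.0
1 [ 594. -179.   84.] 60 w [0. 0. 0.] [ 1.35  1.14 -1.13  2.31  3.16  0.4   2.82] 0.0 0.0
spin 46 [ 0.12  0.05 -0.43  2.4   1.03  0.21  2.79] 0.0 0.0
9 [500 -60 220] 35 w [ 0.2  -0.07 -0.97] [ 1.15  0.4  -1.18  2.45  2.42  0.17  2.8 ] 17.4 5.6
5 [ 490 -222  180] 40 w [-0.    0.09  0.  ] [ 1.46  0.65 -1.14  2.4   2.85  0.17  2.8 ] 22.1 7.6
3 [ 539. -202.  144.] 60 w [-0.    0.35  0.  ] [ 1.54  1.04 -1.24  2.35  3.12  0.25  2.82] 0.0 0.0
2 [ 594. -179.   99.] 60 w [0. 0. 0.] [ 1.36  1.12 -1.15  2.31  3.13  0.38  2.82] 0.0 0.0
1 [ 594. -179.   84.] 60 w [0. 0. 0.] [ 1.35  1.14 -1.13  2.31  3.16  0.4   2.82] 0.0 0.0
spin 40 [ 0.07  0.04 -0.38  2.4   1.03  0.21  2.06] 0.0 0.0
15 [500 -60 220] 35 w [ 0.18 -0.15 -1.68] [ 1.15  0.41 -1.19  2.45  2.4   0.18  2.82] 17.8 5.7
5 [ 490 -222  180] 40 w [-0.    0.09  0.  ] [ 1.46  0.65 -1.14  2.4   2.84  0.18  2.82] 22.7 7.7
3 [ 539. -202.  144.] 60 w [-0.    0.35  0.  ] [ 1.54  1.04 -1.24  2.35  3.12  0.25  2.82] 0.0 0.0
2 [ 594. -179.   99.] 60 w [0. 0. 0.] [ 1.36  1.12 -1.15  2.31  3.13  0.38  2.82] 0.0 0.0
1 [ 594. -179.   84.] 60 w [0. 0. 0.] [ 1.35  1.14 -1.13  2.31  3.16  0.4   2.82] 0.0 0.0
```

```bash
cat > p3.py <<'E'
from sim import *
from workcell import env
q=np.array(env.read_state()['qpos'])
qC=ik(tcp(22,60,60),pose(22,60),np.array([1.4,.9,-.95,2.33,3.8,.35,2.1]))[0]
qN=qC+[0,-.35,0,0,0,0,0]
qM=np.array([.5,.2,-.45,2.3,3.3,.33,.8])
W=[q]+[q+(qM-q)*t for t in(.25,.5,.75,1)]+[qM+(qN-qM)*t for t in(.33,.67,1)]+[qC]
qs=q.copy()
for a,b in zip(W[:-1],W[1:]):
    Pa,Ra=fk2(a,L);Pb,Rb=fk2(b,L);w=(Ra.inv()*Rb).as_rotvec();n=int(max(np.ceil(np.linalg.norm(w)/.12),np.ceil(np.linalg.norm(Pb-Pa)/36)))
    qs,e,an=track(qs,[(Pa+(Pb-Pa)*k/n,Ra*R.from_rotvec(w*k/n)) for k in range(1,n+1)])
    F=Pb+Rb.apply([-60,0,19]);Ld=Pb+Rb.apply([35,0,-36])
    e3=np.degrees(np.arctan2(*Rb.as_matrix()[1::-1,0]));qq=Rb.as_quat()
    print(n,'TCP',Pb.round(0),'foot',F.round(0),'lid',Ld.round(0),'w',(w).round(2),'q',b.round(2),'| sim',qs.round(2),round(e,1),round(an,1))
E
python3 p3.py
```

```text
12 TCP [529. -16. 276.] foot [533. -77. 261.] lid [510.  22. 303.] w [-0.15 -0.   -1.36] q [-0.05  0.08 -0.16  2.38  1.55  0.23 -1.8 ] | sim [-0.16  0.07 -0.04  2.38  1.56  0.21 -1.8 ] 0.0 0.0
12 TCP [577. -55. 301.] foot [629. -74. 332.] lid [529. -41. 300.] w [-0.09 -0.1  -1.36] q [ 0.13  0.12 -0.26  2.35  2.13  0.26 -0.93] | sim [-0.08  0.11 -0.01  2.36  2.23  0.23 -1.03] 0.0 0.0
12 TCP [618. -69. 325.] foot [653. -17. 335.] lid [578. -97. 334.] w [-0.   -0.13 -1.35] q [ 0.32  0.16 -0.35  2.33  2.72  0.3  -0.07] | sim [-0.01  0.15  0.03  2.34  2.97  0.28 -0.33] 0.0 0.0
12 TCP [638. -64. 336.] foot [628. -23. 289.] lid [623. -89. 377.] w [ 0.09 -0.11 -1.34] q [ 0.5   0.2  -0.45  2.3   3.3   0.33  0.8 ] | sim [0.02 0.18 0.13 2.31 3.64 0.39 0.44] 0.0 0.0
4 TCP [ 616. -124.  279.] foot [ 596. -105.  223.] lid [ 608. -137.  327.] w [-0.02 -0.07 -0.42] q [ 0.81  0.32 -0.63  2.32  3.49  0.34  1.21] | sim [0.17 0.28 0.19 2.34 3.98 0.52 0.68] 0.0 0.0
4 TCP [ 582. -179.  247.] foot [ 562. -183.  187.] lid [ 574. -179.  296.] w [ 0.04 -0.01 -0.41] q [ 1.13  0.44 -0.82  2.33  3.68  0.34  1.64] | sim [0.32 0.36 0.28 2.36 4.21 0.73 1.06] 0.0 0.0
4 TCP [ 542. -227.  245.] foot [ 533. -252.  188.] lid [ 527. -215.  291.] w [ 0.01  0.07 -0.4 ] q [ 1.43  0.55 -1.01  2.35  3.87  0.35  2.05] | sim [ 1.04  0.42 -0.41  2.36  4.22  0.64  1.67] 0.0 0.0
3 TCP [ 539. -202.  144.] foot [ 526. -207.   82.] lid [ 526. -207.  192.] w [0.17 0.09 0.29] q [ 1.43  0.9  -1.01  2.35  3.87  0.35  2.05] | sim [ 1.21  0.76 -0.61  2.36  4.22  0.63  1.67] 0.0 0.0
```

```bash
cat > p4.py <<'E'
from sim import *
from workcell import env
s=env.read_state();q=np.array(s['qpos']);P0,R0=fk2(q,L)
for tgt in([545,20,290],[575,-20,300],[575,60,280]):
  for spin in(44,48):
    qs=q.copy();p,r=P0,R0;tgt=np.array(tgt,float)
    sh=r.inv().apply(tgt-p);A=interp(p,r,sh/5,[0,0,0],5);qs,e,a=track(qs,A);p,r=A[-1];print('---',tgt,'shift',sh.round(1),qs.round(2),round(e,1),round(a,1))
    for k in range(spin//4//3):
        A=interp(p,r,[0,0,0],[-.008,-.007,-.113],12);qs,e,a=track(qs,A);p,r=A[-1];print('spin',qs.round(2),round(e,1),round(a,1),'foot',(p+r.apply([-60,0,19])).round(0))
    for t,az,tl in(([520,-100,290],22,50),([515,-212,200],22,60),(tcp(22,60,60),22,60),(tcp(22,0,15),22,60),(tcp(22,0,0),22,60)):
        T=pose(az,tl);t=np.array(t);w=(r.inv()*T).as_rotvec();n=int(max(np.ceil(np.linalg.norm(w)/.12),np.ceil(np.linalg.norm(t-p)/38)))
        qs,e,a=track(qs,[(p+(t-p)*k/n,r*R.from_rotvec(w*k/n)) for k in range(1,n+1)]);print(n,t.round(0),'w',w.round(2),qs.round(2),round(e,1),round(a,1));p,r=t,T
    break
E
python3 p4.py
```

```text
--- [545.  20. 290.] shift [66.1 29.6 10.2] [-0.05  0.08 -0.14  2.23  0.45  0.25 -2.05] 0.0 0.0
spin [-0.07  0.1  -0.26  2.23  0.91  0.4  -1.24] 0.0 0.0 foot [547. -41. 276.]
spin [-0.08  0.09 -0.3   2.34  1.46  0.39 -0.47] 0.0 0.0 foot [599.  -0. 316.]
spin [-0.03  0.08 -0.22  2.39  1.98  0.21  0.47] 0.0 0.0 foot [580.  72. 297.]
20 [ 520 -100  290] w [ 0.29 -0.26 -2.32] [ 1.49  0.41 -1.3   2.37  4.23  0.17  1.17] 7.2 2.5
4 [ 515 -212  200] w [-0.    0.17 -0.  ] [ 1.58  0.8  -1.13  2.33  4.23  0.25  1.62] 0.0 0.0
2 [ 539. -202.  144.] w [0. 0. 0.] [ 1.36  0.84 -0.86  2.35  4.06  0.45  1.85] 0.0 0.0
2 [ 594. -179.   99.] w [0. 0. 0.] [ 1.15  0.91 -0.73  2.31  3.89  0.57  1.99] 0.0 0.0
1 [ 594. -179.   84.] w [0. 0. 0.] [ 1.13  0.94 -0.71  2.32  3.88  0.6   2.02] 0.0 0.0
--- [575. -20. 300.] shift [91.8 72.8 18.7] [ 0.23  0.12 -0.32  2.15  0.27  0.27 -1.78] 0.0 0.0
spin [ 0.2   0.13 -0.42  2.16  0.82  0.38 -1.04] 0.0 0.0 foot [577. -81. 286.]
spin [ 0.2   0.12 -0.45  2.27  1.42  0.34 -0.3 ] 0.0 0.0 foot [629. -40. 326.]
spin [ 0.52  0.13 -0.69  2.31  1.82  0.19  0.75] 0.0 0.0 foot [61
[... 543 characters left out ...]
-2.35] 0.0 0.0
spin [-0.11  0.17 -0.32  2.17  1.01  0.46 -1.4 ] 0.0 0.0 foot [577.  -1. 266.]
spin [-0.12  0.17 -0.37  2.28  1.46  0.48 -0.53] 0.0 0.0 foot [629.  40. 306.]
spin [-0.08  0.15 -0.29  2.34  1.86  0.31  0.52] 0.0 0.0 foot [610. 112. 287.]
20 [ 520 -100  290] w [ 0.29 -0.26 -2.32] [ 1.55  0.56 -1.52  2.42  2.56  0.18  2.82] 16.5 4.5
4 [ 515 -212  200] w [-0.    0.17 -0.  ] [ 1.65  0.95 -1.36  2.37  3.04  0.18  2.82] 5.0 1.8
2 [ 539. -202.  144.] w [0. 0. 0.] [ 1.54  1.04 -1.24  2.35  3.12  0.25  2.82] 0.0 0.0
2 [ 594. -179.   99.] w [0. 0. 0.] [ 1.36  1.12 -1.15  2.31  3.13  0.38  2.82] 0.0 0.0
1 [ 594. -179.   84.] w [0. 0. 0.] [ 1.35  1.14 -1.13  2.31  3.16  0.4   2.82] 0.0 0.0
```

```bash
python3 -m creep '[0.0132,0.0059,0.002,0,0,0,0.04, 0.0132,0.0059,0.002,0,0,0,0.04, 0.0132,0.0059,0.002,0,0,0,0.04, 0.0132,0.0059,0.002,0,0,0,0.04, 0.0132,0.0059,0.002,0,0,0,0.04]'; python3 -m creep '[0,0,0,-0.008,-0.007,-0.113,0.04, 0,0,0,-0.008,-0.007,-0.113,0.04, 0,0,0,-0.008,-0.007,-0.113,0.04, 0,0,0,-0.008,-0.007,-0.113,0.04, 0,0,0,-0.008,-0.007,-0.113,0.04, 0,0,0,-0.008,-0.007,-0.113,0.04, 0,0,0,-0.008,-0.007,-0.113,0.04, 0,0,0,-0.008,-0.007,-0.113,0.04, 0,0,0,-0.008,-0.007,-0.113,0.04, 0,0,0,-0.008,-0.007,-0.113,0.04, 0,0,0,-0.008,-0.007,-0.113,0.04, 0,0,0,-0.008,-0.007,-0.113,0.04]'; python3 plan.py 545 20 290 22 50
```

```text
time_s: 12.1
ee_pos: [543.5, 20.9, 290.4]
eef_rot: [0.009, 0.952, 0.057, 0.3]
wrist_force: [0.2, 0.6, -2.1]
finger_gap: 51.2
gripper_force: 64.0
time_s: 13.1
ee_pos: [543.1, 20.7, 290.0]
eef_rot: [0.24, 0.714, 0.629, 0.192]
wrist_force: [0.7, -0.2, -2.1]
finger_gap: 51.8
gripper_force: 63.9
shift tool mm [-0.4  1.6  1.2] now [543.1  20.7 290. ] q [-0.08  0.1  -0.25  2.23  0.91  0.39 -1.23] t 13.1 gap 51.8
rotvec [0.0934 0.4662 1.1814] deg 73.0
```

```bash
python3 -m creep '[0,0,0,-0.008,-0.007,-0.113,0.04, 0,0,0,-0.008,-0.007,-0.113,0.04, 0,0,0,-0.008,-0.007,-0.113,0.04, 0,0,0,-0.008,-0.007,-0.113,0.04, 0,0,0,-0.008,-0.007,-0.113,0.04, 0,0,0,-0.008,-0.007,-0.113,0.04, 0,0,0,-0.008,-0.007,-0.113,0.04, 0,0,0,-0.008,-0.007,-0.113,0.04, 0,0,0,-0.008,-0.007,-0.113,0.04, 0,0,0,-0.008,-0.007,-0.113,0.04, 0,0,0,-0.008,-0.007,-0.113,0.04, 0,0,0,-0.008,-0.007,-0.113,0.04]'; python3 plan.py 545 20 290 22 50
```

```text
time_s: 14.1
ee_pos: [543.0, 20.7, 290.0]
eef_rot: [0.363, 0.157, 0.918, -0.001]
wrist_force: [0.6, 0.9, -2.6]
finger_gap: 51.2
gripper_force: 63.9
shift tool mm [-1.6 -0.1  1.4] now [543.   20.7 290. ] q [-0.09  0.09 -0.29  2.34  1.46  0.39 -0.45] t 14.1 gap 51.2
rotvec [-0.1226  0.5479  2.5365] deg 148.8
```

```bash
cat > p5.py <<'E'
from sim import *
from workcell import env
s=env.read_state();q=np.array(s['qpos']);P0,R0=fk2(q,L)
def run(segs,verbose=0):
    qs=q.copy();p,r=P0,R0;worst=0;o=[]
    for t,az,tl in segs:
        T=pose(az,tl) ;t=np.array(t,float);w=(r.inv()*T).as_rotvec()
        if len(o)==0 and w[2]>0: w=w*(1-2*np.pi/np.linalg.norm(w))
        n=int(max(np.ceil(np.linalg.norm(w)/.12),np.ceil(np.linalg.norm(t-p)/38),1))
        for k in range(1,n+1):
            qs,e,a=track(qs,[(p+(t-p)*k/n,r*R.from_rotvec(w*k/n))]);worst=max(worst,e+3*a)
        o.append((n,t.round(0),(w/n).round(4),qs.round(2),round(e,1),round(a,1)));p,r=t,T
    return worst,o
best=[]
for x,y,z in((543,21,290),(560,-20,290),(600,20,290),(560,-20,330)):
  for az1 in(22,45,70):
    for tl1 in(20,35,50):
      for via in(([520,-100,290],22,50),([540,-100,260],22,60),([500,-150,230],30,45)):
        w,o=run([((x,y,z),az1,tl1),via,([515,-212,200],22,60),(tcp(22,60,60),22,60),(tcp(22,0,15),22,60),(tcp(22,0,0),22,60)]);best.append((w,o))
best.sort(key=lambda t:t[0])
for w,o in best[:3]:
    print(round(w,1))
    for l in o:print('  ',*l)
E
time python3 p5.py
```

```text
33.9
   31 [560. -20. 330.] [ 0.0056 -0.0251 -0.1161] [ 1.39  0.43 -1.52  2.34  2.36  0.17  2.82] 21.1 4.1
   3 [ 540. -100.  260.] [-0.      0.0582 -0.    ] [ 1.5   0.79 -1.52  2.44  2.73  0.31  2.82] 0.3 0.0
   4 [ 515. -212.  200.] [0. 0. 0.] [ 1.64  0.96 -1.36  2.38  3.03  0.21  2.82] 6.7 2.4
   2 [ 539. -202.  144.] [0. 0. 0.] [ 1.54  1.04 -1.24  2.35  3.12  0.25  2.82] 0.0 0.0
   2 [ 594. -179.   99.] [0. 0. 0.] [ 1.36  1.12 -1.15  2.31  3.13  0.38  2.82] 0.0 0.0
   1 [ 594. -179.   84.] [0. 0. 0.] [ 1.35  1.14 -1.13  2.31  3.16  0.4   2.82] 0.0 0.0
34.5
   31 [600.  20. 290.] [ 0.0056 -0.0251 -0.1161] [ 1.08  0.44 -1.3   2.28  2.32  0.19  2.82] 0.0 0.0
   4 [ 520. -100.  290.] [0. 0. 0.] [ 1.55  0.56 -1.52  2.42  2.56  0.19  2.82] 16.8 4.6
   4 [ 515. -212.  200.] [-0.      0.0436 -0.    ] [ 1.65  0.95 -1.36  2.37  3.04  0.19  2.82] 5.1 1.8
   2 [ 539. -202.  144.] [0. 0. 0.] [ 1.54  1.04 -1.24  2.35  3.12  0.25  2.82] 0.0 0.0
   2 [ 594. -179.   99.] [0. 0. 0.] [ 1.36  1.12 -1.15  2.31  3.13  0.38  2.82] 0.0 0.0
   1 [ 594. -179.   84.] [0. 0. 0.] [ 1.35  1.14 -1.13  2.31  3.16  0.4   2.82] 0.0 0.0
34.5
   31 [600.  20. 290.] [ 0.0056 -0.0251 -0.1161] [ 1.08  0.44 -1.3   2.28  2.32  0.19  2.82] 0.0 0.0
   4 [ 540. -100.  260.] [-0.      0.0436 -0.    ] [ 1.5   0.78 -1.51  2.44  2.77  0.31  2.78] 0.0 0.0
   4 [ 515. -212.  200.] [0. 0. 0.] [ 1.64  0.96 -1.36  2.38  3.03  0.21  2.82] 6.6 2.3
   2 [ 539. -202.  144.] [0. 0. 0.] [ 1.54  1.04 -1.24  2.35  3.12  0.25  2.82] 0.0 0.0
   2 [ 594. -179.   99.] [0. 0. 0.] [ 1.36  1.12 -1.15  2.31  3.13  0.38  2.82] 0.0 0.0
   1 [ 594. -179.   84.] [0. 0. 0.] [ 1.35  1.14 -1.13  2.31  3.16  0.4   2.82] 0.0 0.0
real	1m7.061s
user	1m7.601s
sys	0m0.125s
```

```bash
cat > p6.py <<'E'
from sim import *
from workcell import env
import sys
q=np.array(env.read_state()['qpos']);P,Rr=fk2(q,L)
qC=ik(tcp(22,60,60),pose(22,60),np.array([1.4,.9,-.95,2.33,3.8,.35,2.1]))[0]
qB=ik(np.array([515,-190,220]),pose(25,55),np.array([1.4,.75,-.95,2.38,3.8,.35,1.9]),.02)[0]
def go(qM,pr=0):
    W=[q]+[q+(qM-q)*t for t in(.25,.5,.75,1)]+[qM+(qB-qM)*t for t in(.33,.67,1)]+[qC]
    qs=q.copy();p,r=P,Rr;worst=0
    for b in W[1:]:
        Pb,Rb=fk2(b,L);w=(r.inv()*Rb).as_rotvec();n=int(max(np.ceil(np.linalg.norm(w)/.12),np.ceil(np.linalg.norm(Pb-p)/36)))
        w=np.round(w/n,4);M=sum((r*R.from_rotvec(w*k)).as_matrix() for k in range(n));s=np.round(np.linalg.solve(M,Pb-p),1)
        A=interp(p,r,s,w,n);p,r=A[-1]
        for a in A:
            qs,e,an=track(qs,[a]);worst=max(worst,e+3*an)
            F=a[0]+a[1].apply([-60,0,19])
        if pr:print(n,(s/1000).round(4).tolist(),w.tolist(),'TCP',p.round(0),'foot',F.round(0),'sim',qs.round(2),round(e,1),round(an,1))
    return worst
for qM in([.5,.2,-.45,2.3,3.3,.33,.8],[.5,.1,-.45,2.4,3.3,.33,.8],[.3,.1,-.2,2.4,3.6,.4,.6],[.6,.15,-.3,2.4,3.6,.4,.7]):
    print(qM,go(np.array(qM),1))
E
python3 p6.py
```

```text
6 [-0.0091, -0.0053, 0.003] [0.0016, -0.0215, -0.1106] TCP [592. -13. 319.] foot [644.   7. 347.] sim [-0.02  0.11 -0.24  2.33  1.93  0.36 -0.15] 0.0 0.0
6 [-0.0025, -0.0063, 0.0026] [0.0054, -0.0158, -0.1117] TCP [624. -34. 338.] foot [659.  16. 348.] sim [ 0.08  0.14 -0.22  2.32  2.44  0.34  0.11] 0.0 0.0
6 [0.0019, -0.0029, 0.0018] [0.0057, -0.0117, -0.1123] TCP [640. -50. 344.] foot [651.   9. 325.] sim [ 0.2   0.16 -0.23  2.31  2.95  0.34  0.37] 0.0 0.0
6 [0.0016, 0.0023, 0.0005] [0.0051, -0.0107, -0.1123] TCP [638. -64. 336.] foot [628. -23. 289.] sim [ 0.33  0.19 -0.24  2.31  3.44  0.35  0.65] 0.0 0.0
4 [-0.013, 0.0214, 0.0054] [0.002, -0.0415, -0.0829] TCP [ 606. -103.  247.] foot [581. -79. 195.] sim [ 0.57  0.32 -0.32  2.32  3.93  0.38  0.69] 0.0 0.0
3 [-0.0163, 0.0169, -0.0047] [0.0353, -0.0152, -0.1062] TCP [ 560. -141.  206.] foot [ 533. -133.  150.] sim [ 1.03  0.47 -0.67  2.33  4.19  0.38  1.01] 0.0 0.0
3 [-0.0078, 0.0101, -0.0169] [0.0183, 0.036, -0.1125] TCP [ 516. -185.  215.] foot [ 500. -193.  155.] sim [ 1.54  0.71 -1.18  2.34  4.21  0.19  1.55] 0.0 0.0
3 [-0.017
[... 3454 characters left out ...]
.0
4 [-0.0177, 0.0106, 0.0101] [0.0121, -0.0488, -0.0788] TCP [ 554. -158.  231.] foot [ 528. -137.  178.] sim [ 0.57  0.3  -0.15  2.39  4.06  0.46  0.71] 0.0 0.0
3 [-0.0133, 0.0047, 0.0029] [0.048, -0.0144, -0.0999] TCP [ 532. -162.  194.] foot [ 504. -156.  138.] sim [ 1.12  0.48 -0.71  2.36  4.18  0.35  1.1 ] 0.0 0.0
3 [0.0014, 0.0053, -0.0105] [0.0256, 0.0439, -0.1055] TCP [ 516. -185.  215.] foot [ 500. -193.  155.] sim [ 1.54  0.71 -1.18  2.34  4.21  0.19  1.55] 0.0 0.0
3 [-0.0176, 0.0079, 0.0171] [-0.0021, 0.0229, 0.0098] TCP [ 539. -202.  144.] foot [ 526. -207.   82.] sim [ 1.35  0.83 -0.84  2.35  4.08  0.47  1.83] 0.0 0.0
[0.6, 0.15, -0.3, 2.4, 3.6, 0.4, 0.7] 2.6332169905172137e-05
```

```bash
python3 -m creep '[-0.0076,-0.0061,0.0012,0.0024,-0.0218,-0.1116,0.04, -0.0076,-0.0061,0.0012,0.0024,-0.0218,-0.1116,0.04, -0.0076,-0.0061,0.0012,0.0024,-0.0218,-0.1116,0.04, -0.0076,-0.0061,0.0012,0.0024,-0.0218,-0.1116,0.04, -0.0076,-0.0061,0.0012,0.0024,-0.0218,-0.1116,0.04, -0.0076,-0.0061,0.0012,0.0024,-0.0218,-0.1116,0.04, -0.0014,-0.0056,0.0006,0.0061,-0.0151,-0.1132,0.04, -0.0014,-0.0056,0.0006,0.0061,-0.0151,-0.1132,0.04, -0.0014,-0.0056,0.0006,0.0061,-0.0151,-0.1132,0.04, -0.0014,-0.0056,0.0006,0.0061,-0.0151,-0.1132,0.04, -0.0014,-0.0056,0.0006,0.0061,-0.0151,-0.1132,0.04, -0.0014,-0.0056,0.0006,0.0061,-0.0151,-0.1132,0.04]'; python3 -m creep '[0.0016,-0.0013,-0.0003,0.0052,-0.0108,-0.1142,0.04, 0.0016,-0.0013,-0.0003,0.0052,-0.0108,-0.1142,0.04, 0.0016,-0.0013,-0.0003,0.0052,-0.0108,-0.1142,0.04, 0.0016,-0.0013,-0.0003,0.0052,-0.0108,-0.1142,0.04, 0.0016,-0.0013,-0.0003,0.0052,-0.0108,-0.1142,0.04, 0.0016,-0.0013,-0.0003,0.0052,-0.0108,-0.1142,0.04, -0.0002,0.003,-0.0013,0.0036,-0.0107,-0.1142,0.04, -0.0002,0.003,-0.0013,0.0036,-0.0107,-0.1142,0.04, -0.0002,0.003,-0.0013,0.0036,-0.0107,-0.1142,0.04, -0.0002,0.003,-0.0013,0.0036,-0.0107,-0.1142,0.04, -0.0002,0.003,-0.0013,0.0036,-0.0107,-0.1142,0.04, -0.0002,0.003,-0.0013,0.0036,-0.0107,-0.1142,0.04]'
cat > p7.py <<'E'
from sim import *
from workcell import env
q=np.array(env.read_state()['qpos']);P,Rr=fk2(q,L);print(q.round(2),P.round(0))
def go(segs,pr=0):
    qs=q.copy();p,r=P,Rr;worst=0
    for pb,az,tl in segs:
        Pb=np.array(pb,float);Rb=pose(az,tl) if az is not None else r;w=(r.inv()*Rb).as_rotvec();n=int(max(np.ceil(np.linalg.norm(w)/.12),np.ceil(np.linalg.norm(Pb-p)/38)))
        w=np.round(w/n,4);M=sum((r*R.from_rotvec(w*k)).as_matrix() for k in range(n));s=np.round(np.linalg.solve(M,Pb-p),1)
        A=interp(p,r,s,w,n);p,r=A[-1]
        for a in A:
            qs,e,an=track(qs,[a]);worst=max(worst,e+3*an)
        if pr:print(n,(s/1000).round(4).tolist(),w.tolist(),'TCP',p.round(0),'foot',(p+r.apply([-60,0,19])).round(0),'sim',qs.round(2),round(e,1),round(an,1))
    return worst
if __name__=='__main__':
  c=[]
  end=[(tcp(22,60,60),22,60),(tcp(22,60,15),22,60),(tcp(22,0,15),22,60),(tcp(22,0,0),22,60)]
  for a in([520,-60,330],[540,-60,330],[500,-50,300]):
    for b in(([510,-130,270],40,50),([510,-150,250],25,55),([520,-130,290],60,40),([530,-130,260],30,60),([520,-120,300],30,45)):
      for d in(([510,-190,215],25,55),([520,-195,200],22,60)):
        S=[(a,None,0),b,d]+end;c.append((go(S),S))
  c.sort(key=lambda t:t[0])
  for w,S in c[:2]: print(w);go(S,1)
E
python3 p7.py
```

```text
time_s: 15.1
ee_pos: [593.2, -37.4, 340.3]
eef_rot: [0.373, -0.439, 0.771, -0.272]
wrist_force: [0.7, -0.1, -1.9]
finger_gap: 51.6
gripper_force: 64.0
time_s: 16.1
ee_pos: [578.6, -55.0, 336.8]
eef_rot: [-0.171, 0.833, -0.29, 0.439]
wrist_force: [0.9, -0.3, -1.4]
finger_gap: 51.6
gripper_force: 64.1
[ 0.22  0.09 -0.17  2.41  3.35  0.34  0.73] [580. -50. 336.]
19.84889476010705
2 [-0.0076, 0.0124, -0.0149] [0.0, 0.0, 0.0] TCP [540. -60. 330.] foot [529. -21. 281.] sim [ 1.35  0.15 -1.34  2.44  3.02  0.3   1.13] 4.3 1.0
9 [-0.0063, 0.0128, 0.0001] [0.0348, -0.0154, -0.1027] TCP [ 510. -150.  250.] foot [ 493. -158.  190.] sim [ 1.54  0.61 -1.22  2.37  4.23  0.22  1.43] 5.9 2.0
2 [-0.0194, 0.0181, 0.0031] [-0.0002, 0.0, -0.0002] TCP [ 510. -190.  215.] foot [ 493. -198.  155.] sim [ 1.53  0.7  -1.14  2.35  4.23  0.22  1.54] 7.0 2.4
3 [-0.0159, 0.0075, 0.0191] [-0.0147, 0.0291, 0.0094] TCP [ 539. -202.  144.] foot [ 526. -207.   82.] sim [ 1.34  0.83 -0.84  2.35  4.08  0.47  1.82] 0.0 0.0
2 [-0.0195, 0.0, 0.0113] [-0.0001, 0.0, -0.0] TCP [ 539. -202.   99.] foot [ 526. -207.   37.] sim [
[... 731 characters left out ...]
 520. -195.  200.] foot [ 507. -200.  139.] sim [ 1.49  0.74 -1.03  2.36  4.19  0.36  1.63] 0.0 0.0
2 [-0.0206, 0.0067, 0.0206] [-0.0, -0.0, -0.0] TCP [ 539. -202.  144.] foot [ 526. -207.   82.] sim [ 1.35  0.83 -0.84  2.35  4.08  0.47  1.83] 0.0 0.0
2 [-0.0195, -0.0, 0.0112] [-0.0, -0.0, -0.0] TCP [ 539. -202.   99.] foot [ 526. -207.   37.] sim [ 1.28  0.91 -0.74  2.37  4.02  0.56  1.96] 0.0 0.0
2 [0.015, -0.0, 0.026] [-0.0, -0.0, -0.0] TCP [ 595. -179.   99.] foot [ 582. -184.   37.] sim [ 1.14  0.91 -0.72  2.31  3.9   0.58  1.98] 0.0 0.0
1 [-0.013, -0.0, 0.0075] [-0.0, -0.0, -0.0001] TCP [ 595. -179.   84.] foot [ 582. -184.   22.] sim [ 1.12  0.94 -0.69  2.32  3.89  0.6   2.01] 0.0 0.0
```

```bash
cat > p8.py <<'E'
from p7 import *
import p7,time
m=Rr.as_matrix();print('x az',np.degrees(np.arctan2(m[1,0],m[0,0])).round(),'x',m[:,0].round(2),'z',m[:,2].round(2))
rng=np.random.default_rng(1)
def cost(segs):
    qs=q.copy();p,r=P,Rr;worst=0;col=0
    for pb,az,tl in segs:
        Pb=np.array(pb,float);Rb=pose(az,tl);w=(r.inv()*Rb).as_rotvec();n=int(max(np.ceil(np.linalg.norm(w)/.12),np.ceil(np.linalg.norm(Pb-p)/38)))
        w=w/n;M=sum((r*R.from_rotvec(w*k)).as_matrix() for k in range(n));s=np.linalg.solve(M,Pb-p)
        A=interp(p,r,s,w,n);p,r=A[-1]
        for a in A:
            qs,e,an=track(qs,[a]);worst=max(worst,e+3*an)
            for v in([-60,25,19],[-60,-25,19],[0,45,0],[0,-45,0],[35,25,-36],[35,-25,-36],[0,45,-75],[0,-45,-75],[45,0,-75]):
                X=a[0]+a[1].apply(v);edge=583.5-.114*(X[1]+184)
                if X[2]<250: col=max(col,X[0]-(edge-12))
        if worst>12: return 99,0
    return worst,col
e=[(tcp(22,60,60),22,60)]
R_=[];t0=time.time()
while time.time()-t0<150:
    a=([rng.uniform(535,575),rng.uniform(-110,-50),rng.uniform(270,340)],rng.uniform(40,110),rng.uniform(30,70))
    b=([rng.uniform(505,555),rng.uniform(-200,-110),rng.uniform(190,300)],rng.uniform(15,50),rng.uniform(40,70))
    S=[a,b]+e;w,c=cost(S)
    if w<12: R_.append((w*2+max(c,0),w,c,S))
R_.sort(key=lambda t:t[0]);print(len(R_))
for t in R_[:2]:
    print(t[:3],t[3]);go(t[3],1)
E
python3 p8.py
```

```text
[ 0.22  0.09 -0.17  2.41  3.35  0.34  0.73] [580. -50. 336.]
x az -55.0 x [ 0.45 -0.63  0.63] z [ 0.83  0.03 -0.56]
0
```

```bash
python3 - <<'E'
s=open('p8.py').read()
s=s.replace("Rb=pose(az,tl);","Rb=Rr*R.from_rotvec(W0*az);").replace("e=[(tcp(22,60,60),22,60)]","W0=(Rr.inv()*pose(22,60)).as_rotvec();print(W0)\ne=[(tcp(22,60,60),1,0)]")
s=s.replace("rng.uniform(40,110),rng.uniform(30,70))","rng.uniform(0,.7),0)").replace("rng.uniform(15,50),rng.uniform(40,70))","rng.uniform(.5,1),0)").replace("worst>12","worst>20").replace("w<12","w<20").replace("uniform(535,575)","uniform(535,590)").replace("uniform(270,340)","uniform(270,360)").replace("<150","<100")
s=s.replace("rint(t[:3],t[3]);go(t[3],1)","rint(t[:3]);go2(t[3])")
g=open('p7.py').read();g=g[g.index('def go('):g.index("if __name__")].replace('def go(segs,pr=0)','def go2(segs,pr=1)').replace("pose(az,tl) if az is not None else r","Rr*R.from_rotvec(W0*az)")
s=s.replace("R_=[]",g+"R_=[]",1)
open('p9.py','w').write(s)
E
python3 p9.py
```

```text
[ 0.22  0.09 -0.17  2.41  3.35  0.34  0.73] [580. -50. 336.]
x az -55.0 x [ 0.45 -0.63  0.63] z [ 0.83  0.03 -0.56]
[ 0.30907471 -0.04185494 -0.88356508]
469
(np.float64(7.183713172483985e-06), np.float64(3.5918565862419924e-06), 0)
4 [0.007, 0.0003, -0.0013] [0.033, -0.0045, -0.0943] TCP [589. -65. 358.] foot [573. -44. 301.] sim [ 0.45  0.11 -0.2   2.36  4.02  0.47  0.59] 0.0 0.0
5 [-0.0183, 0.0269, -0.0009] [0.0164, -0.0022, -0.0469] TCP [ 542. -175.  248.] foot [ 526. -166.  188.] sim [ 1.11  0.46 -0.57  2.41  4.17  0.66  1.17] 0.0 0.0
3 [-0.0307, 0.0126, 0.014] [0.0317, -0.0043, -0.0906] TCP [ 539. -202.  144.] foot [ 526. -207.   82.] sim [ 1.21  0.76 -0.61  2.36  4.22  0.63  1.67] 0.0 0.0
(np.float64(8.834365100219596e-06), np.float64(4.417182550109798e-06), 0)
5 [0.0058, 0.0034, -0.0023] [0.0318, -0.0043, -0.091] TCP [581. -79. 356.] foot [565. -62. 297.] sim [ 0.51  0.13 -0.18  2.36  4.15  0.53  0.6 ] 0.0 0.0
5 [-0.0169, 0.0269, 0.001] [0.0002, -0.0, -0.0005] TCP [ 545. -188.  245.] foot [ 528. -171.  187.] sim [ 0.72  0.41 -0.04  2.44  4.21  0.87  0.95] 0.0 0.0
4 [-0.0222, 0.0079, 0.0106] [0.0373, -0.0051, -0.1065] TCP [ 539. -202.  144.] foot [ 526. -207.   82.] sim [ 1.21  0.76 -0.61  2.36  4.22  0.63  1.67] 0.0 0.0
```

```bash
python3 -m creep '[0.007,0.0003,-0.0013,0.033,-0.0045,-0.0943,0.04, 0.007,0.0003,-0.0013,0.033,-0.0045,-0.0943,0.04, 0.007,0.0003,-0.0013,0.033,-0.0045,-0.0943,0.04, 0.007,0.0003,-0.0013,0.033,-0.0045,-0.0943,0.04, -0.0183,0.0269,-0.0009,0.0164,-0.0022,-0.0469,0.04, -0.0183,0.0269,-0.0009,0.0164,-0.0022,-0.0469,0.04, -0.0183,0.0269,-0.0009,0.0164,-0.0022,-0.0469,0.04, -0.0183,0.0269,-0.0009,0.0164,-0.0022,-0.0469,0.04, -0.0183,0.0269,-0.0009,0.0164,-0.0022,-0.0469,0.04]'; python3 -m creep '[-0.0307,0.0126,0.014,0.0317,-0.0043,-0.0906,0.04, -0.0307,0.0126,0.014,0.0317,-0.0043,-0.0906,0.04, -0.0307,0.0126,0.014,0.0317,-0.0043,-0.0906,0.04, 0,0,0,0,0,0,0.04]'; python3 plan.py 538.8 -201.8 143.7 22 60
python3 - <<'E'
from workcell import env
import cv2,pickle
P={}
for n in('side','wrist','top'):
    p=env.camera(n);P[n]=p;cv2.imwrite(f'pics/h_{n}.png',p['img'][:,:,::-1])
pickle.dump(P,open('h.pkl','wb'))
im=cv2.imread('pics/h_side.png')[40:240,180:420];cv2.imwrite('pics/h_sidec.png',cv2.resize(im,None,fx=2.6,fy=2.6,interpolation=cv2.INTER_CUBIC))
E
```

```text
time_s: 16.85
ee_pos: [543.3, -172.2, 253.3]
eef_rot: [-0.123, 0.867, 0.008, 0.482]
wrist_force: [0.7, -0.3, -3.8]
finger_gap: 51.5
gripper_force: 64.0
time_s: 17.18
ee_pos: [537.8, -197.3, 142.8]
eef_rot: [-0.101, 0.856, 0.144, 0.486]
wrist_force: [-1.1, -0.8, -3.6]
finger_gap: 51.1
gripper_force: 63.9
shift tool mm [ 0.6  4.5 -1.1] now [ 537.8 -197.3  142.8] q [ 1.06  0.72 -0.41  2.39  4.22  0.77  1.6 ] t 17.1833 gap 51.1
rotvec [ 0.0112  0.0072 -0.0435] deg 2.6
```

View pics/h_sidec.png

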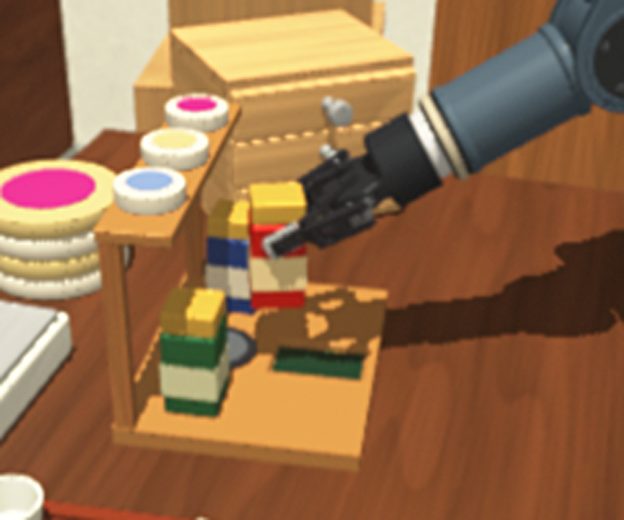

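View pics/h_wrist.png

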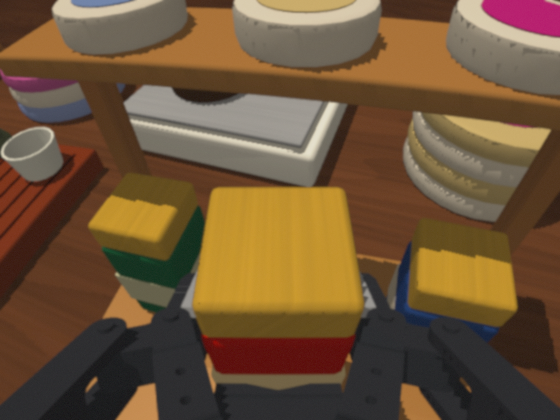

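The tin hangs upright in front of the stand, with its lid at (280,245) in the wrist view, between the green tin at (150,230) and the blue one at (455,270). I'll measure the lid's position and tilt.

```bash
cat > lidm.py <<'E'
from lib import *
import pickle,sys
P=pickle.load(open(sys.argv[1],'rb'));x,y,z=map(float,sys.argv[2:5])
for n,p in P.items():
    W=cloud(p);hsv=cv2.cvtColor(p['img'],cv2.COLOR_RGB2HSV);H,S,V=cv2.split(hsv)
    m=(abs(W[...,2]-z)<6)&(H>17)&(H<32)&(S>130)&(np.hypot(W[...,0]-x,W[...,1]-y)<55)
    if m.sum()<40: print(n,'none',m.sum());continue
    m=big(m);q=W[m];c=q.mean(0);u,s,v=np.linalg.svd(q-c,full_matrices=False);nn=v[2]*np.sign(v[2][2])
    print(n,m.sum(),rect(q),'z',c[2].round(1),'normal',nn.round(3))
E
python3 lidm.py h.pkl 526 -205 191; python3 p7.py >/dev/null
python3 - <<'E'
from p7 import *
go([(tcp(22,60,60),22,60),(tcp(22,60,20),22,60),(tcp(22,0,20),22,60),(tcp(22,0,3),22,60)],1)
E
```

```text
side 197 (array([ 522.3, -200.1]), array([50.1, 50.9]), -68.23) z 188.6 normal [0.005 0.006 1.   ]
wrist 21060 (array([ 526. , -201.1]), array([50.2, 51.1]), 20.16) z 193.4 normal [-0.026 -0.043  0.999]
top 88 (array([ 520.8, -184.9]), array([17.7, 47.3]), 20.03) z 193.0 normal [-0.204  0.575  0.792]
[ 1.04  0.69 -0.41  2.39  4.22  0.77  1.58] [ 540. -188.  153.]
1 [-0.0105, 0.0127, -0.0008] [0.0112, 0.0009, -0.0392] TCP [ 539. -202.  144.] foot [ 526. -207.   82.] sim [ 1.2   0.76 -0.6   2.36  4.22  0.64  1.67] 0.0 0.0
2 [-0.0173, 0.0, 0.01] [0.0, -0.0, -0.0] TCP [ 539. -202.  104.] foot [ 526. -207.   42.] sim [ 1.16  0.84 -0.55  2.37  4.15  0.69  1.81] 0.0 0.0
2 [0.015, 0.0, 0.026] [0.0, -0.0, -0.0] TCP [ 595. -179.  104.] foot [ 582. -184.   42.] sim [ 1.04  0.85 -0.55  2.32  4.03  0.68  1.81] 0.0 0.0
1 [-0.0147, 0.0, 0.0084] [0.0, -0.0, -0.0] TCP [ 594. -179.   87.] foot [ 582. -184.   25.] sim [ 1.02  0.88 -0.53  2.32  4.01  0.71  1.86] 0.0 0.0
```

```bash
python3 -m creep '[0.0006,0.0045,-0.0011,0.011,0.007,-0.0435,0.04, -0.0173,0,0.01,0,0,0,0.04, -0.0173,0,0.01,0,0,0,0.04, 0,0,0,0,0,0,0.04,0,0,0,0,0,0,0.04]'; python3 plan.py 594.5 -179.4 103.7 22 60
```

```text
time_s: 17.75
ee_pos: [541.9, -195.4, 115.5]
eef_rot: [-0.094, 0.848, 0.17, 0.493]
wrist_force: [0.5, 0.8, -1.8]
finger_gap: 51.4
gripper_force: 64.0
shift tool mm [16.9  5.1 53.4] now [ 541.9 -195.4  115.5] q [ 1.12  0.81 -0.51  2.38  4.15  0.73  1.78] t 17.75 gap 51.4
rotvec [-0.0013 -0.0048  0.0106] deg 0.7
```

```bash
python3 -m creep '[0.0042,0.0013,0.0134,0,-0.0012,0.0026,0.04, 0.0042,0.0013,0.0134,0,-0.0012,0.0026,0.04, 0.0042,0.0013,0.0134,0,-0.0012,0.0026,0.04, 0.0042,0.0013,0.0134,0,-0.0012,0.0026,0.04, 0,0,0,0,0,0,0.04]'; python3 plan.py 594.5 -179.4 103.7 22 60
python3 - <<'E'
from workcell import env
import pickle
pickle.dump({n:env.camera(n) for n in('side','wrist','top')},open('h2.pkl','wb'))
E
python3 lidm.py h2.pkl 580 -184 152
```

```text
time_s: 18.17
ee_pos: [597.3, -178.4, 105.0]
eef_rot: [-0.096, 0.849, 0.167, 0.492]
wrist_force: [1.2, -0.0, -1.3]
finger_gap: 51.4
gripper_force: 64.0
shift tool mm [-2.5 -0.1 -1.9] now [ 597.3 -178.4  105. ] q [ 1.    0.84 -0.51  2.32  4.04  0.71  1.79] t 18.1667 gap 51.4
rotvec [-0.0021 -0.0039  0.003 ] deg 0.3
side 215 (array([ 580.8, -179.8]), array([49.1, 51.2]), -70.25) z 150.4 normal [-0.017  0.039  0.999]
wrist 19934 (array([ 582.4, -183.7]), array([50.1, 50.9]), 22.31) z 150.4 normal [-0.017 -0.005  1.   ]
top 530 (array([ 580.5, -185.7]), array([47.1, 49.6]), -69.01) z 150.2 normal [-0.016  0.006  1.   ]
```

```bash
python3 -m creep '[-0.0043,0,0.0025,0,0,0,0.04, -0.0043,0,0.0025,0,0,0,0.04, -0.0035,0,0.002,0,0,0,0.04, 0,0,0,0,0,0,0.04]'; python3 -m creep '[-0.0026,0,0.0015,0,0,0,0.04, 0,0,0,0,0,0,0.04, 0,0,0,0,0,0,0.04]'; python3 plan.py 594.5 -179.4 85 22 60
```

```text
time_s: 18.65
ee_pos: [593.7, -180.8, 86.4]
eef_rot: [-0.097, 0.85, 0.164, 0.491]
wrist_force: [-0.8, 0.4, -2.7]
finger_gap: 51.3
gripper_force: 64.0
time_s: 18.9
ee_pos: [594.3, -180.5, 85.0]
eef_rot: [-0.097, 0.85, 0.164, 0.492]
wrist_force: [-3.5, 0.2, 4.1]
finger_gap: 51.3
gripper_force: 64.6
shift tool mm [ 0.3 -0.9  0.5] now [ 594.3 -180.5   85. ] q [ 0.99  0.88 -0.49  2.32  4.02  0.74  1.84] t 18.9 gap 51.3
rotvec [-0.0011 -0.0026 -0.0025] deg 0.2
```

```bash
python3 -m creep '[-0.0009,0,0.0005,0,0,0,0.04, 0,0,0,0,0,0,0.04, 0,0,0,0,0,0,0.04]'
python3 - <<'E'
from workcell import env
import pickle
pickle.dump({n:env.camera(n) for n in('side','wrist','top')},open('h3.pkl','wb'))
E
python3 lidm.py h3.pkl 580 -184 132
```

```text
time_s: 19.15
ee_pos: [594.3, -180.4, 85.0]
eef_rot: [-0.096, 0.849, 0.164, 0.492]
wrist_force: [-9.0, -0.7, 14.4]
finger_gap: 51.3
gripper_force: 66.1
side 208 (array([ 578.8, -184.4]), array([49.2, 50.8]), -68.7) z 130.4 normal [-0.013  0.026  1.   ]
wrist 20022 (array([ 580.8, -185.4]), array([50.2, 50.5]), 22.35) z 131.0 normal [-0.017 -0.007  1.   ]
top 572 (array([ 581.3, -186.5]), array([49.5, 50.2]), -68.03) z 131.6 normal [-0.01  0.01  1.  ]
```

```bash
python3 -m creep '[0,0,0,0,0,0,0.055, 0,0,0,0,0,0,0.06, 0,0,0,0,0,0,0.066, 0,0,0,0,0,0,0.066, 0,0,0,0,0,0,0.066, 0,0,-0.01,0,0,0,0.066, 0,0,-0.02,0,0,0,0.066, 0,0,-0.03,0,0,0,0.066, 0,0,-0.03,0,0,0,0.066, 0,0,-0.03,0,0,0,0.066]'; python3 plan.py 486 153 200 72.9 0
python3 - <<'E'
from workcell import env
import pickle
pickle.dump({n:env.camera(n) for n in('side','wrist','top')},open('h4.pkl','wb'))
E
python3 lidm.py h4.pkl 580 -184 132
```

```text
time_s: 20.13
ee_pos: [505.4, -216.7, 136.0]
eef_rot: [-0.097, 0.852, 0.162, 0.489]
wrist_force: [0.7, 0.0, -2.5]
finger_gap: 65.8
gripper_force: 0.0
shift tool mm [ 113.3 -350.9   71.9] now [ 505.4 -216.7  136. ] q [ 1.37  0.81 -0.75  2.38  4.22  0.53  1.74] t 20.1333 gap 65.8
rotvec [ 0.4586 -0.9734 -0.8112] deg 77.2
side 208 (array([ 577.4, -180.7]), array([47.6, 50.8]), -70.49) z 130.4 normal [-0.015  0.037  0.999]
wrist 4541 (array([ 579.2, -185.9]), array([48.9, 49.8]), -68.18) z 130.8 normal [-0.029 -0.013  0.999]
top 575 (array([ 580.7, -186.4]), array([48.8, 49.7]), -68.28) z 131.5 normal [-0.012  0.013  1.   ]
```

```bash
cat > p10.py <<'E'
from sim import *
from workcell import env
s=env.read_state();q=np.array(s['qpos']);P=np.array(s['ee_pos']);e=s['eef_rot'];Rr=R.from_quat([*e[1:],e[0]])
Q=lambda w,x,y,z:R.from_quat([x,y,z,w])
def go(segs,pr=1):
    qs=q.copy();p,r=P,Rr
    for Pb,Rb in segs:
        Pb=np.array(Pb,float);w=(r.inv()*Rb).as_rotvec();n=int(max(np.ceil(np.linalg.norm(w)/.12),np.ceil(np.linalg.norm(Pb-p)/37)))
        w=np.round(w/n,4);M=sum((r*R.from_rotvec(w*k)).as_matrix() for k in range(n));sv=np.round(np.linalg.solve(M,Pb-p),1)
        A=interp(p,r,sv,w,n);p,r=A[-1];wo=0
        for a in A: qs,er,an=track(qs,[a]);wo=max(wo,er+3*an)
        print(n,(sv/1000).round(4).tolist(),w.tolist(),'TCP',p.round(0),'zdir',r.as_matrix()[:,2].round(2),'sim',qs.round(2),round(er,1),round(an,1),'worst',round(wo,1))
E
python3 - <<'E'
import sys;sys.path.insert(0,'.')
import os;os.chdir('.')
from p10 import *
W=[([515,-180,240],Rr),([560,-60,330],Q(-.171,.833,-.29,.439)),([560,-30,335],Q(.373,-.439,.771,-.272)),([543,21,290],Q(.363,.157,.918,-.001))]
print('A');go(W+[([500,110,250],pose(72.9,0))])
print('B');go(W+[([543,21,290],Q(.24,.714,.629,.192)),([500,110,250],pose(72.9,0))])
E
```

```text
A
4 [0.0253, -0.0083, -0.0079] [0.0, 0.0, 0.0] TCP [ 515. -180.  240.] zdir [ 0.8   0.32 -0.5 ] sim [ 1.57  0.69 -1.18  2.36  4.22  0.28  1.5 ] 0.0 0.0 worst 0.0
8 [0.0096, -0.0177, 0.0021] [-0.0383, 0.0052, 0.1094] TCP [560. -60. 330.] zdir [ 0.83  0.03 -0.56] sim [ 1.18  0.18 -1.21  2.44  2.88  0.36  1.26] 0.0 0.0 worst 28.2
12 [-0.0025, -0.0011, -0.0003] [-0.0043, 0.0104, 0.1141] TCP [560. -30. 335.] zdir [ 0.81 -0.09 -0.57] sim [ 1.12  0.24 -1.52  2.42  2.01  0.62  0.54] 0.0 0.0 worst 6.3
12 [0.0016, 0.0061, 0.0007] [-0.0056, 0.0191, 0.1124] TCP [543.  21. 290.] zdir [ 0.67 -0.12 -0.74] sim [ 0.85  0.34 -1.52  2.32  1.48  0.81 -0.47] 0.0 0.0 worst 0.0
14 [0.0084, -0.0002, -0.0002] [0.0469, 0.0349, 0.1038] TCP [500. 110. 250.] zdir [-0.  0. -1.] sim [ 0.48  0.54 -1.22  1.81  0.54  1.19 -1.21] 0.0 0.0 worst 0.0
B
4 [0.0253, -0.0083, -0.0079] [0.0, 0.0, 0.0] TCP [ 515. -180.  240.] zdir [ 0.8   0.32 -0.5 ] sim [ 1.57  0.69 -1.18  2.36  4.22  0.28  1.5 ] 0.0 0.0 worst 0.0
8 [0.0096, -0.0177, 0.0021] [-0.0383, 0.0052, 0.1094] TCP [560. -60. 330.] zdir [ 0.83  0.03 -0.56] sim [ 1.18  0.18 -1.21  2.44  2.88  0.36  1.26] 0.0 0.0 worst 28.2
12 [-0.0025, -0.0011, -0.0003] [-0.0043, 0.0104, 0.1141] TCP [560. -30. 335.] zdir [ 0.81 -0.09 -0.57] sim [ 1.12  0.24 -1.52  2.42  2.01  0.62  0.54] 0.0 0.0 worst 6.3
12 [0.0016, 0.0061, 0.0007] [-0.0056, 0.0191, 0.1124] TCP [543.  21. 290.] zdir [ 0.67 -0.12 -0.74] sim [ 0.85  0.34 -1.52  2.32  1.48  0.81 -0.47] 0.0 0.0 worst 0.0
12 [-0.0, -0.0, -0.0] [0.008, 0.007, 0.113] TCP [543.  21. 290.] zdir [ 0.58 -0.1  -0.81] sim [ 0.88  0.35 -1.52  2.21  1.23  0.8  -1.55] 0.0 0.0 worst 0.0
6 [0.013, -0.0119, 0.0026] [0.1043, -0.004, 0.0277] TCP [500. 110. 250.] zdir [-0.  0. -1.] sim [ 0.55  0.64 -1.41  1.81  0.66  1.29 -1.34] 0.0 0.0 worst 0.0
```

```bash
python3 -m creep '[0.0253,-0.0083,-0.0079,0,0,0,0.066, 0.0253,-0.0083,-0.0079,0,0,0,0.066, 0.0253,-0.0083,-0.0079,0,0,0,0.066, 0.0253,-0.0083,-0.0079,0,0,0,0.066, 0.0096,-0.0177,0.0021,-0.0383,0.0052,0.1094,0.066, 0.0096,-0.0177,0.0021,-0.0383,0.0052,0.1094,0.066, 0.0096,-0.0177,0.0021,-0.0383,0.0052,0.1094,0.066, 0.0096,-0.0177,0.0021,-0.0383,0.0052,0.1094,0.066, 0.0096,-0.0177,0.0021,-0.0383,0.0052,0.1094,0.066, 0.0096,-0.0177,0.0021,-0.0383,0.0052,0.1094,0.066, 0.0096,-0.0177,0.0021,-0.0383,0.0052,0.1094,0.066, 0.0096,-0.0177,0.0021,-0.0383,0.0052,0.1094,0.066]'
python3 - <<'E'
from p10 import *
print(q.round(2))
go([([560,-30,335],Q(.373,-.439,.771,-.272)),([543,21,290],Q(.363,.157,.918,-.001)),([500,110,250],pose(72.9,0))])
E
```

```text
time_s: 21.28
ee_pos: [564.3, -78.9, 326.1]
eef_rot: [-0.167, 0.851, -0.222, 0.447]
wrist_force: [0.9, -1.5, 0.3]
finger_gap: 65.8
gripper_force: 0.0
[ 1.33  0.29 -1.34  2.42  2.94  0.34  1.44]
13 [-0.0038, -0.0017, -0.0007] [-0.0068, 0.0137, 0.1152] TCP [559. -30. 335.] zdir [ 0.81 -0.09 -0.57] sim [ 1.12  0.24 -1.51  2.43  2.02  0.61  0.53] 0.0 0.0 worst 15.2
12 [0.0015, 0.006, 0.0007] [-0.0056, 0.0191, 0.1124] TCP [543.  21. 291.] zdir [ 0.67 -0.12 -0.74] sim [ 0.85  0.33 -1.51  2.32  1.47  0.79 -0.46] 0.0 0.0 worst 0.0
14 [0.0084, -0.0002, -0.0001] [0.0469, 0.0348, 0.1038] TCP [500. 109. 250.] zdir [-0. -0. -1.] sim [ 0.48  0.53 -1.21  1.81  0.54  1.19 -1.2 ] 0.0 0.0 worst 0.0
```

```bash
python3 -m creep '[-0.0038,-0.0017,-0.0007,-0.0068,0.0137,0.1152,0.08, -0.0038,-0.0017,-0.0007,-0.0068,0.0137,0.1152,0.08, -0.0038,-0.0017,-0.0007,-0.0068,0.0137,0.1152,0.08, -0.0038,-0.0017,-0.0007,-0.0068,0.0137,0.1152,0.08, -0.0038,-0.0017,-0.0007,-0.0068,0.0137,0.1152,0.08, -0.0038,-0.0017,-0.0007,-0.0068,0.0137,0.1152,0.08, -0.0038,-0.0017,-0.0007,-0.0068,0.0137,0.1152,0.08, -0.0038,-0.0017,-0.0007,-0.0068,0.0137,0.1152,0.08, -0.0038,-0.0017,-0.0007,-0.0068,0.0137,0.1152,0.08, -0.0038,-0.0017,-0.0007,-0.0068,0.0137,0.1152,0.08, -0.0038,-0.0017,-0.0007,-0.0068,0.0137,0.1152,0.08, -0.0038,-0.0017,-0.0007,-0.0068,0.0137,0.1152,0.08]'; python3 -m creep '[0.0015,0.006,0.0007,-0.0056,0.0191,0.1124,0.08, 0.0015,0.006,0.0007,-0.0056,0.0191,0.1124,0.08, 0.0015,0.006,0.0007,-0.0056,0.0191,0.1124,0.08, 0.0015,0.006,0.0007,-0.0056,0.0191,0.1124,0.08, 0.0015,0.006,0.0007,-0.0056,0.0191,0.1124,0.08, 0.0015,0.006,0.0007,-0.0056,0.0191,0.1124,0.08, 0.0015,0.006,0.0007,-0.0056,0.0191,0.1124,0.08, 0.0015,0.006,0.0007,-0.0056,0.0191,0.1124,0.08, 0.0015,0.006,0.0007,-0.0056,0.0191,0.1124,0.08, 0.0015,0.006,0.0007,-0.0056,0.0191,0.1124,0.08, 0.0015,0.006,0.0007,-0.0056,0.0191,0.1124,0.08, 0.0015,0.006,0.0007,-0.0056,0.0191,0.1124,0.08]';  python3 - <<'E'
from p10 import *
print(q.round(2))
go([([490,140,230],pose(72.9,0))])
E
```

```text
time_s: 22.28
ee_pos: [563.7, -35.8, 338.0]
eef_rot: [0.361, -0.485, 0.742, -0.291]
wrist_force: [-0.3, -0.5, 1.0]
finger_gap: 80.2
gripper_force: 0.0
time_s: 23.28
ee_pos: [543.2, 9.2, 289.0]
eef_rot: [0.366, 0.105, 0.924, -0.029]
wrist_force: [-0.6, -0.6, -0.9]
finger_gap: 80.1
gripper_force: 0.0
[ 0.87  0.32 -1.5   2.33  1.5   0.78 -0.35]
15 [0.0114, 0.0011, -0.0002] [0.0423, 0.0368, 0.1037] TCP [490. 141. 230.] zdir [-0. -0. -1.] sim [ 0.4   0.55 -1.19  1.84  0.56  1.14 -1.28] 0.0 0.0 worst 0.0
```

```bash
python3 -m creep '[0.0114,0.0011,-0.0002,0.0423,0.0368,0.1037,0.08, 0.0114,0.0011,-0.0002,0.0423,0.0368,0.1037,0.08, 0.0114,0.0011,-0.0002,0.0423,0.0368,0.1037,0.08, 0.0114,0.0011,-0.0002,0.0423,0.0368,0.1037,0.08, 0.0114,0.0011,-0.0002,0.0423,0.0368,0.1037,0.08, 0.0114,0.0011,-0.0002,0.0423,0.0368,0.1037,0.08, 0.0114,0.0011,-0.0002,0.0423,0.0368,0.1037,0.08, 0.0114,0.0011,-0.0002,0.0423,0.0368,0.1037,0.08, 0.0114,0.0011,-0.0002,0.0423,0.0368,0.1037,0.08, 0.0114,0.0011,-0.0002,0.0423,0.0368,0.1037,0.08, 0.0114,0.0011,-0.0002,0.0423,0.0368,0.1037,0.08, 0.0114,0.0011,-0.0002,0.0423,0.0368,0.1037,0.08]';python3 -m creep '[0.0114,0.0011,-0.0002,0.0423,0.0368,0.1037,0.08, 0.0114,0.0011,-0.0002,0.0423,0.0368,0.1037,0.08, 0.0114,0.0011,-0.0002,0.0423,0.0368,0.1037,0.08, 0,0,0,0,0,0,0.08]'
python3 - <<'E'
from workcell import env
import pickle
from lib import *
P={n:env.camera(n) for n in('wrist','top')};pickle.dump(P,open('b1.pkl','wb'))
for n,p in P.items():
    W=cloud(p);z=W[...,2];m=(abs(z-56)<5)&(np.hypot(W[...,0]-486,W[...,1]-153)<70);m=big(m);print(n,m.sum(),np.nanmedian(W[m][:,2]).round(1),rect(W[m]),rect(onplane(p,uvs(m),56)),uvs(m).min(0),uvs(m).max(0))
E
python3 plan.py 486 153.3 150 73 0
```

```text
time_s: 24.28
ee_pos: [483.0, 107.1, 231.5]
eef_rot: [0.084, 0.699, 0.71, -0.009]
wrist_force: [0.3, -0.2, -1.1]
finger_gap: 80.2
gripper_force: 0.0
time_s: 24.62
ee_pos: [490.7, 140.1, 229.1]
eef_rot: [-0.0, 0.805, 0.594, -0.002]
wrist_force: [0.1, 0.2, -0.4]
finger_gap: 79.7
gripper_force: 0.0
wrist 6153 55.4 (array([485.3, 155.1]), array([56.4, 89.6]), 73.08) (array([485.4, 155.5]), array([56.4, 88.8]), 72.81) [236 117] [299 215]
shift tool mm [12.7 -7.4 79.2] now [489.5 139.4 229.2] q [ 0.41  0.55 -1.19  1.85  0.56  1.15 -1.28] t 24.7167 gap 80.0
rotvec [0.0009 0.005  0.0064] deg 0.5Traceback (most recent call last):
  File "<stdin>", line 6, in <module>
  File "lib.py", line 21, in big
    n,l,st,_=cv2.connectedComponentsWithStats(m);i=1+np.argmax(st[1:,4]);return l==i
                                                     ~~~~~~~~~^^^^^^^^^^
    return _wrapfunc(a, 'argmax', axis=axis, out=out, **kwds)
    return bound(*args, **kwds)
ValueError: attempt to get argmax of an empty sequence
```

```bash
python3 plan.py 485.4 155 38 73 0; python3 -m creep '[0.0141,-0.0075,0.02,0,0.005,0.006,0.08, 0,0,0.035,0,0,0,0.08, 0,0,0.035,0,0,0,0.08, 0,0,0.035,0,0,0,0.08, 0,0,0.03,0,0,0,0.08, 0,0,0,0,0,0,0.08, 0,0,0,0,0,0,0.08]'; python3 plan.py 485.4 155 38 73 0;  python3 - <<'E'
from workcell import env
import pickle
from lib import *
p=env.camera('wrist');W=cloud(p);z=W[...,2];m=(abs(z-56)<5)&(np.hypot(W[...,0]-486,W[...,1]-153)<70);m=big(m);print(m.sum(),rect(W[m]),uvs(m).min(0),uvs(m).max(0))
E
```

```text
shift tool mm [ 14.7  -8.5 191.1] now [489.5 139.4 229.2] q [ 0.41  0.55 -1.19  1.85  0.56  1.15 -1.28] t 24.7167 gap 80.0
rotvec [0.0009 0.005  0.0064] deg 0.5
time_s: 25.3
ee_pos: [485.8, 155.6, 74.6]
eef_rot: [-0.001, 0.804, 0.595, 0.0]
wrist_force: [0.1, 1.3, 0.6]
finger_gap: 80.2
gripper_force: 0.0
shift tool mm [-0.7 -0.2 36.6] now [485.8 155.6  74.6] q [ 0.24  0.72 -1.    2.03  0.82  0.86 -1.54] t 25.3 gap 80.2
rotvec [-0.0008 -0.0008  0.0004] deg 0.1
18450 (array([485.8, 154.9]), array([56.6, 90.1]), 72.62) [219 169] [338 334]
```

```bash
python3 -m creep '[0,0,0.013,0,0,0,0.08, 0,0,0.013,0,0,0,0.08, 0,0,0.01,0,0,0,0.08, 0,0,0,0,0,0,0.08, 0,0,0,0,0,0,0.05, 0,0,0,0,0,0,0.045, 0,0,0,0,0,0,0.045, 0,0,0,0,0,0,0.045, 0,0,0,0,0,0,0.045]'; python3 plan.py 485.8 155 38 73 0
```

```text
time_s: 26.1
ee_pos: [487.6, 156.2, 40.3]
eef_rot: [-0.001, 0.805, 0.593, 0.002]
wrist_force: [-3.0, -0.1, 9.5]
finger_gap: 54.4
gripper_force: 62.7
shift tool mm [-1.7 -1.4  2.3] now [487.6 156.2  40.3] q [ 0.2   0.77 -0.95  2.05  0.9   0.8  -1.6 ] t 26.1 gap 54.4
rotvec [ 0.002  -0.0045 -0.0043] deg 0.4
```

```bash
python3 -m creep '[0,0,-0.01,0,0,0,0.045, 0,0,-0.025,0,0,0,0.045, 0,0,-0.035,0,0,0,0.045, 0,0,-0.035,0,0,0,0.045, 0,0,-0.035,0,0,0,0.045]'
python3 - <<'E'
from p10 import *
print(q.round(2),P.round(0))
go([([480,-20,170],pose(40,0)),([474,-198,140],pose(6.5,0)),([474,-198,20],pose(6.5,0))])
E
```

```text
time_s: 26.52
ee_pos: [486.2, 155.5, 181.2]
eef_rot: [-0.001, 0.805, 0.594, 0.001]
wrist_force: [0.4, -0.7, -2.8]
finger_gap: 54.6
gripper_force: 65.2
[ 0.34  0.59 -1.14  1.91  0.62  1.04 -1.37] [486. 155. 181.]
5 [-0.0313, 0.0169, 0.0022] [-0.0003, -0.0007, 0.1146] TCP [480. -20. 170.] zdir [ 0.  0. -1.] sim [ 0.64  0.52 -1.01  2.    0.55  0.93 -1.53] 0.0 0.0 worst 0.0
5 [-0.0173, 0.0317, 0.006] [-0.0, -0.0, 0.1169] TCP [ 474. -198.  140.] zdir [ 0.  0. -1.] sim [ 0.85  0.55 -0.81  1.96  0.52  0.86 -1.7 ] 0.0 0.0 worst 0.0
4 [0.0, 0.0, 0.0299] [-0.0, -0.0, -0.0] TCP [ 474. -198.   20.] zdir [ 0.  0. -1.] sim [ 0.73  0.71 -0.64  2.07  0.74  0.61 -1.89] 0.0 0.0 worst 0.0
```

```bash
python3 -m creep '[-0.0313,0.0169,0.0022,0,-0.0007,0.1146,0.045, -0.0313,0.0169,0.0022,0,-0.0007,0.1146,0.045, -0.0313,0.0169,0.0022,0,-0.0007,0.1146,0.045, -0.0313,0.0169,0.0022,0,-0.0007,0.1146,0.045, -0.0313,0.0169,0.0022,0,-0.0007,0.1146,0.045, -0.0173,0.0317,0.006,0,0,0.1169,0.045, -0.0173,0.0317,0.006,0,0,0.1169,0.045, -0.0173,0.0317,0.006,0,0,0.1169,0.045, -0.0173,0.0317,0.006,0,0,0.1169,0.045, -0.0173,0.0317,0.006,0,0,0.1169,0.045, 0,0,0,0,0,0,0.045]'
python3 - <<'E'
from workcell import env
import pickle
from lib import *
P={'w1':pickle.load(open('w1.pkl','rb')),'top0':pickle.load(open('p0.pkl','rb'))['top'],'wrist':env.camera('wrist'),'side':env.camera('side'),'top':env.camera('top')}
pickle.dump(P,open('pk.pkl','wb'))
cv2.imwrite('pics/pk_wrist.png',P['wrist']['img'][:,:,::-1])
for n,p in P.items():
    W=cloud(p);z=W[...,2];H,S,V=cv2.split(cv2.cvtColor(p['img'],cv2.COLOR_RGB2HSV))
    m=(H>60)&(H<100)&(S>80)&(np.hypot(W[...,0]-477,W[...,1]+198)<75)&(z<30)
    if m.sum()<50: print(n,m.sum());continue
    m=big(m);print(n,m.sum(),rect(W[m]),rect(onplane(p,uvs(m),10)),np.nanmedian(W[m][:,2]).round(1))
    # pocket incl. walls: depth below board
    d=(z<15.5)&(z>4)&(np.hypot(W[...,0]-477,W[...,1]+198)<60)
    if d.sum()>50:
        d=big(d);print('   depth',d.sum(),rect(W[d]))
p=P['wrist'];W=cloud(p);z=W[...,2]
E
python3 plan.py 474 -198 140 6.5 0
```

```text
time_s: 27.43
ee_pos: [470.8, -205.8, 136.4]
eef_rot: [0.001, 0.999, 0.048, -0.002]
wrist_force: [-0.4, -1.2, -3.3]
finger_gap: 54.4
gripper_force: 65.2
w1 4469 (array([ 477.5, -197.9]), array([52.5, 86. ]), 6.53) (array([ 477.4, -197.8]), array([52.2, 86.1]), 6.53) 10.0
   depth 5936 (array([ 477.2, -197.9]), array([64.3, 96.9]), 6.69)
top0 880 (array([ 477.1, -198.8]), array([52.6, 86. ]), 6.69) (array([ 477.1, -198.9]), array([52.1, 85.8]), 6.55) 10.4
   depth 1157 (array([ 480.2, -197.3]), array([ 71.2, 101.9]), 6.72)
wrist 2731 (array([ 502.7, -195.1]), array([35.8, 52.5]), -84.09) (array([ 502.9, -195.2]), array([35.5, 52.6]), -84.5) 10.0
   depth 4477 (array([ 504.4, -195. ]), array([43.1, 61.7]), -84.06)
side 111 (array([ 476.3, -199.7]), array([33.4, 83. ]), 3.81) (array([ 476. , -199.7]), array([29.9, 81.6]), 6.29) 8.9
   depth 507 (array([ 476.9, -197.2]), array([ 85.6, 104.1]), 2.01)
top 272 (array([ 475.6, -185.4]), array([25.2, 85.8]), 7.27) (array([ 475.5, -185. ]), array([24.5, 85.7]), 7.09) 10.3
   depth 432 (array([ 477.4, -183.5]), array([ 39.2, 104.9]), 10.28)
shift tool mm [-0.3  0.1 -1.9] now [ 474.3 -197.9  138.1] q [ 0.85  0.55 -0.81  1.96  0.52  0.86 -1.7 ] t 27.5833 gap 54.4
rotvec [-0.001  -0.0003 -0.001 ] deg 0.1
```

View pics/pk_wrist.png

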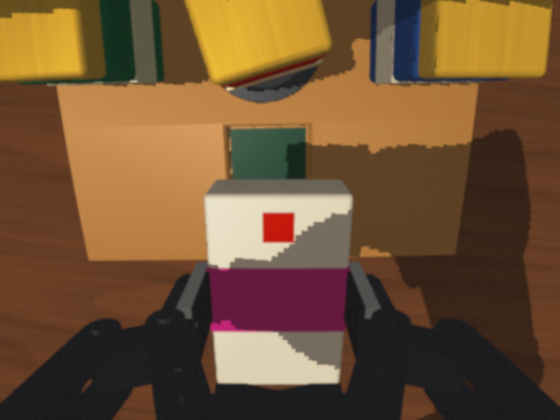

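```bash
cat > bm.py <<'E'
import pickle,sys
from lib import *
p=pickle.load(open(sys.argv[1],'rb'))['wrist'];zt=float(sys.argv[2])
W=cloud(p);z=W[...,2];m=(abs(z-zt)<5)&(np.hypot(W[...,0]-475,W[...,1]+198)<70);m[:,:206]&=False;m[:,356:]=False;m=big(m);q=W[m]
c=q.mean(0);u,s,v=np.linalg.svd(q-c,full_matrices=False)
print(m.sum(),rect(q),'z',c[2].round(1),'normal',v[2].round(3),uvs(m).min(0),uvs(m).max(0))
a=np.radians(6.5);g=np.array([np.cos(a),np.sin(a)]);h=np.array([-g[1],g[0]]);r=q[:,:2]-[477.3,-198.0]
print('along',np.percentile(r@g,[.3,99.7]).round(1),'across',np.percentile(r@h,[.3,99.7]).round(1))
E
python3 bm.py pk.pkl 153.8
```

```text
26324 (array([ 468.7, -206.4]), array([59.3, 90.8]), 5.69) z 151.5 normal [0.01  0.002 1.   ] [206 192] [355 384]
along [-53.2  35.4] across [-34.6  21.5]
```

```bash
python3 plan.py 479.2 -197.8 45 6.5 0; python3 -m creep '[0.0047,0,0.02,0,0,0,0.045, 0,0,0.025,0,0,0,0.045, 0,0,0.025,0,0,0,0.045, 0,0,0.02,0,0,0,0.045, 0,0,0,0,0,0,0.045, 0,0,0,0,0,0,0.045, 0,0,0,0,0,0,0.045]'; python3 plan.py 479.2 -197.8 45 6.5 0
python3 - <<'E'
from workcell import env
import pickle
pickle.dump({'wrist':env.camera('wrist')},open('b2.pkl','wb'));print(env.read_state()['ee_pos'][2])
E
python3 bm.py b2.pkl 62
```

```text
shift tool mm [ 4.9  0.6 93.1] now [ 474.3 -197.9  138.1] q [ 0.85  0.55 -0.81  1.96  0.52  0.86 -1.7 ] t 27.5833 gap 54.4
rotvec [-0.001  -0.0003 -0.001 ] deg 0.1
time_s: 28.17
ee_pos: [480.0, -196.6, 48.7]
eef_rot: [-0.0, 0.998, 0.057, 0.001]
wrist_force: [0.3, 0.1, -1.3]
finger_gap: 54.1
gripper_force: 65.1
shift tool mm [-1.   1.1  3.7] now [ 480.  -196.6   48.7] q [ 0.75  0.67 -0.69  2.03  0.68  0.68 -1.84] t 28.1667 gap 54.1
rotvec [-0.0005 -0.0013  0.0006] deg 0.1
48.89368149166966
26552 (array([ 477.8, -197.2]), array([61.4, 90.5]), 6.39) z 63.7 normal [ 0.009 -0.001  1.   ] [206 189] [355 384]
along [-43.   45.6] across [-26.2  29.4]
```

```bash
python3 -m creep '[-0.0008,0.0012,0.006,0,-0.0013,0,0.045, 0,0,0.006,0,0,0,0.045, 0,0,0.004,0,0,0,0.045, 0,0,0,0,0,0,0.045, 0,0,0,0,0,0,0.045]'; python3 plan.py 479.2 -197.8 20.3 6.5 0
```

```text
time_s: 28.63
ee_pos: [478.0, -198.7, 31.1]
eef_rot: [-0.0, 0.998, 0.056, -0.001]
wrist_force: [1.2, 0.3, -2.7]
finger_gap: 54.6
gripper_force: 65.2
shift tool mm [ 1.3 -0.8 10.8] now [ 478.  -198.7   31.1] q [ 0.74  0.7  -0.67  2.04  0.72  0.65 -1.87] t 28.6333 gap 54.6
rotvec [-0.0009  0.0021 -0.0013] deg 0.2
```

```bash
python3 -m creep '[0.0006,-0.0003,0.002,0,0,0,0.045, 0,0,0.002,0,0,0,0.045, 0,0,0,0,0,0,0.045]'; python3 -m creep '[0,0,0.002,0,0,0,0.045, 0,0,0.002,0,0,0,0.045, 0,0,0,0,0,0,0.045]'; python3 plan.py 479.2 -197.8 20.3 6.5 0
```

```text
time_s: 28.88
ee_pos: [478.7, -198.4, 27.0]
eef_rot: [-0.0, 0.998, 0.056, -0.001]
wrist_force: [0.6, 0.6, -2.3]
finger_gap: 54.7
gripper_force: 65.2
time_s: 29.13
ee_pos: [478.5, -198.4, 23.0]
eef_rot: [-0.0, 0.998, 0.056, -0.001]
wrist_force: [-0.6, -0.4, -2.1]
finger_gap: 54.2
gripper_force: 65.2
shift tool mm [ 0.7 -0.5  2.7] now [ 478.5 -198.4   23. ] q [ 0.73  0.71 -0.65  2.05  0.73  0.63 -1.88] t 29.1333 gap 54.2
rotvec [-0.0008  0.0021 -0.0013] deg 0.1
```

```bash
python3 -m creep '[0,0,0.0015,0,0,0,0.045, 0,0,0.001,0,0,0,0.045, 0,0,0,0,0,0,0.045]'; python3 -m creep '[0,0,0.0007,0,0,0,0.045, 0,0,0,0,0,0,0.045]'
```

```text
time_s: 29.38
ee_pos: [478.8, -198.4, 20.7]
eef_rot: [-0.0, 0.998, 0.056, -0.001]
wrist_force: [0.4, -0.2, -1.0]
finger_gap: 54.4
gripper_force: 65.3
time_s: 29.55
ee_pos: [478.7, -198.4, 20.4]
eef_rot: [-0.0, 0.998, 0.056, -0.001]
wrist_force: [-2.1, 0.3, 2.2]
finger_gap: 54.4
gripper_force: 65.6
```

Contact with the pocket floor at the expected height. I'll open, lift off and check.

```bash
python3 -m creep '[0,0,0,0,0,0,0.06, 0,0,0,0,0,0,0.066, 0,0,0,0,0,0,0.066, 0,0,0,0,0,0,0.066, 0,0,-0.01,0,0,0,0.066, 0,0,-0.03,0,0,0,0.066, 0,0,-0.035,0,0,0,0.066, 0,0,-0.035,0,0,0,0.066, -0.03,0,-0.02,0,0,0,0.066, -0.03,0,-0.02,0,0,0,0.066, 0,0,0,0,0,0,0.066, 0,0,0,0,0,0,0.066]'
python3 - <<'E'
from workcell import env
import pickle
from lib import *
P={n:env.camera(n) for n in('wrist','side','top')};pickle.dump(P,open('f.pkl','wb'))
cv2.imwrite('pics/f_side.png',cv2.resize(P['side']['img'][40:420,90:420,::-1],None,fx=1.5,fy=1.5))
for n,p in P.items():
    W=cloud(p);z=W[...,2];m=(abs(z-36)<5)&(np.hypot(W[...,0]-477,W[...,1]+198)<60);
    if m.sum()<50: print(n,m.sum());continue
    m=big(m);q=W[m];c=q.mean(0);v=np.linalg.svd(q-c,full_matrices=False)[2];print(n,m.sum(),rect(q),'z',c[2].round(2),'n',v[2].round(3))
E
python3 lidm.py f.pkl 580 -185 132
```

```text
time_s: 30.55
ee_pos: [418.5, -206.1, 171.8]
eef_rot: [0.001, 0.998, 0.055, -0.0]
wrist_force: [0.3, -0.5, 0.2]
finger_gap: 66.1
gripper_force: 0.0
wrist 8811 (array([ 476.4, -198.1]), array([56.4, 89.3]), 6.12) z 35.39 n [0.001 0.    1.   ]
side 441 (array([ 474. , -197.7]), array([61.6, 89.5]), 5.86) z 34.37 n [-0.005  0.007  1.   ]
top 882 (array([ 477.1, -199.8]), array([56.9, 89.4]), 5.86) z 35.74 n [-0.002  0.005  1.   ]
wrist none 0
side 209 (array([ 577.7, -181.5]), array([47.5, 51.4]), -70.39) z 130.4 normal [-0.009  0.039  0.999]
top 572 (array([ 580.8, -186.3]), array([49.2, 49.3]), -67.6) z 131.5 normal [-0.011  0.008  1.   ]
```

View pics/f_side.png

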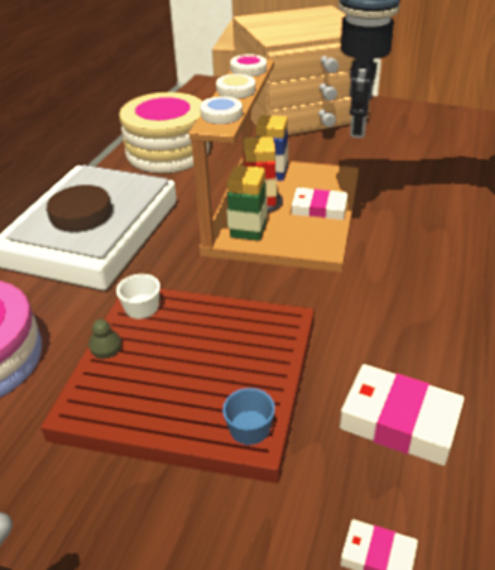

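The side view shows the brick seated flat in the pocket at (320,203): top at 35.5 mm, level, and about 1 mm off centre. The red tin stands upright between the green and blue tins, and the cups and figurine are where they were.

```bash
python3 -c "
from workcell import env
print(env.job_done())"
```

```text
the job is handed in; nothing more can be done
None
```

I handed the job in after about 31 s: the last camera check showed the red tin upright within about 2 mm of the coaster's centre and the tea brick flat in its pocket about 1 mm off centre, with the other tins, cups and figurine undisturbed; the hand-in gave no verdict.

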